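# Clamp a glued transformer core

## Robot

A 7-joint arm with a two-finger parallel gripper is mounted at the origin on the work surface. World frame = base frame: x ahead of the robot, y to its left, z up, the work surface at z = 0. Lengths are in m, angles in rad, forces in N, time in s.
With the tool pointing down it reaches from about 0.4 to 0.85 m from the base axis. Payload 10.4 kg.
Tool frame: the origin (TCP) lies at the very end of the fingers, on their centre line; the grasp point (between the pads) lies 19 mm behind it; z points along the fingers, y is the direction in which the jaws open and shut (so a half turn about z gives the same grasp; the last joint's range is limited). The gripper opens to 85 mm and grips with 20 to 120 N. Pads are 22 mm wide; open, the fingers measure 114 mm over their backs; the gripper's body (76 mm by 85 mm) begins 54 mm behind the grasp point. The pads swing forward as they close: fully open they stand 13 mm farther back than shut.
Start: joints at [1.238, 0.332, -0.065, 1.46, 0.022, 1.35, -0.088], TCP at [0.191, -0.595, 0.231] pointing down, gripper open.
Joint ranges: [-2.6, 2.6], [-0.5, 2.12], [-1.47, 1.34], [0.16, 2.42], [-1.27, 4.41], [0.06, 2.06], [-2.6, 2.6]. Speed limits (rad/s): [2.22, 2.22, 2.79, 2.79, 3.14, 3.14, 3.14].

## Interface

Orientations are given as [roll, pitch, yaw] about the fixed x, y, z axes, in that order (R = Rz(yaw) Ry(pitch) Rx(roll)).
In Python, from rig import manip, imaging gives the robot as it stands. The module is installed in compiled form; this text tells all that it offers.
- The arm moves only by the tool send_rows, never from a script. Its argument "deltas" is a list of rows, each a list of 3 entries, a list of its own where there are three numbers: the shift along the tool's x, y, z in cm, then the turn, a rotation vector about the tool's x, y, z in degrees, then the closure, from 0 (fully open) to 1 (shut). A call has 1 to 8 rows; each row shifts and turns the commanded pose from where the row before left it, along the tool's axes as they then stand; what a row does not reach is not made up. A row lasts 1/12 s, in which the tool goes at most 41.7 mm and 7.16 degrees, less where a joint would pass 70% of its speed; a pose out of reach is approached as far as the arm can. A call is refused whole if a number of a shift passes 4.17 or a number of a turn 7.16, either way. A call with a gripper value outside its range is refused whole. The fingers move at their own pace and stop on an object; the grip force is fixed at half the most. Time passes only in rows, so rows that do not move let the fingers close. It gives the time, the measured TCP pose, the force and the opening at its end, in the units of the state.
- manip.get_state(): the state, without advancing time (a new reading comes with each control period).
- imaging.capture(name): name is "side" or "top" or "wrist"; returns a dict with "img" (400x640x3 uint8, red, green, blue), "fx", "fy", "cx", "cy" (pixels), "view" (4x4, takes a point from world to camera coordinates). Camera axes: x right, y up, looking along -z (the intrinsics and any distortion apply to the point x, -y, -z); pixel columns grow to the right and rows downward; lengths in m; the calibration is good to about 2 mm. A picture is of the moment at which its call begins. There is no depth.
- manip.job_done(): hands the job in, once; it reports no verdict.
The state is a dict: "clock": time; "qpos": joint angles; "qd": joint speeds; "effort": joint torques, N m; "tcp_pos": TCP position; "eef_rot": TCP orientation; "force": force on the tool from outside, world axes, zero at the start; "wrist_torque": the same for the moment, N m; "width": finger opening in m.
Only numpy, scipy, OpenCV 4.12 (cv2) and the standard library are available. Lean on these libraries where they do the work, as an engineer would, in place of code of your own. Each camera call takes 0.05 s, during which the arm holds its last target.

## Task

Stand the freshly glued ferrite transformer core upright on the bed of the ratchet clamp, its long side along the clamp and centred between the jaws, and let go of it. Then pump the clamp's trigger, and only the trigger, until the sprung pad bears on the core and is pushed clearly part-way (about half) into its travel but never bottoms, since the ferrite is brittle. Finish while still holding the trigger pressed down, so that the core stays gripped while the glue grabs, and leave the other things on the desk alone.

Things in the scene. Friction and masses are not known exactly. Their poses are not given: they have to be found in the camera images.
- core_mid (a point): Centre of the loose transformer core: a charcoal ferrite block with copper winding showing in its two long sides, 44 mm (its x) by 30 mm (its y) by 48 mm tall (its z, up), about 0.24 kg. It starts standing upright on the desk. Pick it across the 30 mm. Either end may face the fixed jaw.
- seat (a point): Point on top of the clamp's flat bed (8 mm thick, 90 mm wide), on its centre line, above which the core's centre lies when the core stands against the fixed jaw. x: clamping direction, from trigger to fixed jaw; y across the bed; z up. The fixed jaw (steel block 60 mm wide, 64 mm above the desk) has its face 22 mm further along x. The pad face starts 67 to 95 mm before that face.
- pad_face (a point): Centre of the front face of the moving jaw's sprung pad (rubber plate 34 mm wide, 40 mm tall, centre 34 mm above the desk), which looks along the seat's +x to the core. A core standing up to 15 mm short of the fixed jaw is pushed by the pad along the bed until it meets that jaw.
- jaw (a joint): How far the moving jaw has been ratcheted towards the fixed jaw, m: 0 (fully open) to 0.085; starts between 0 and 0.028. It stays where it is left (10 N friction). Each full stroke of the trigger moves it one 8 mm tooth; the first stroke may give less or up to 9 mm. Do not push the jaw or pad by hand.
- pad (a joint): How far the sprung pad is pushed back into the moving jaw, m: 0 free, 0.02 bottomed; starts free. Spring 0.4 N per mm (half-way is 4 N). With the core between both jaws, each further 8 mm stroke pushes the pad in by 8 mm. The pad plate stands 16 mm clear of the jaw block when free.
- trigger (a joint): Swing of the trigger, rad: 0 up (rest; a spring returns it) to 0.34 fully down at its stop. The jaw moves during the down-stroke, once the ratchet tooth has caught; only a full return to 0 takes the next tooth. A stroke takes about 6 to 10 N at trigger_top.
- trigger_top (a point): Where to press: middle of the top of the trigger's black paddle (55 mm along the clamp, 30 mm wide), above the black fixed grip at the clamp's end away from the fixed jaw, about 82 mm above the desk when up. Press straight down with shut fingers, about 22 mm to the stop. Its hinge lies 65 mm further along the seat's +x: it slopes up 0.17 rad away from the jaws at rest, down 0.17 at the stop.
- clamp: The whole ratchet clamp, 285 mm long and 90 mm wide, fixed to the desk; grey bed plate, steel jaws, black trigger paddle and grip. Its origin lies on the desk 80 mm before the seat; x is the clamping direction.
- fixed_jaw: The fixed jaw of the clamp: steel block 22 mm long, 60 mm wide, its top 64 mm above the desk; origin at the centre of its foot on the bed, 33 mm along x from the seat.
- core: The same core; origin at the centre of its underside.
- screwdriver: Bystander: a screwdriver 160 mm long lying on the desk. Leave alone.
- spool: Bystander: a standing aluminium spool, 56 mm wide, 40 mm tall; origin at the centre of its foot. Leave alone.
- jar: Bystander: a small glass jar, 48 mm wide, 60 mm tall; origin at the centre of its foot. Leave alone.
Things that resemble listed ones, but are neither listed nor needed, are in the scene too. Of the things like the core, leave any that is turquoise; of the rest the larger one is meant.

How it is judged:
On the way, in this order (a step that is already met when the one before it is completed fails the run):
1. the core stands upright on the clamp's bed between the jaws, let go, the pad not yet bearing on it (y of core_mid in the frame of seat between -0.01 and 0.01 m and z of core_mid in the frame of seat between 0.019 and 0.029 m and angle between core_mid's own z axis and vertical below 0.12 rad and angle between the x axis of core_mid and the x axis of seat, either way round below 0.17 rad and x of core_mid in the frame of seat between -0.05 and 0.005 m and contact force between the fingers and core below 0.3 N and value of joint pad below 0.003 m), for 0.1 s.
2. the trigger is pressed down and the jaw's pad bears on the core (contact force between pad and core above 1 N and value of joint trigger above 0.08 rad), for 0.05 s.
At the end, for the whole second after the job is handed in: Core upright (0.12 rad), square (0.17 rad) and centred (10 mm) on the bed against the fixed jaw (6 mm), gripped by pad (1.8 N) and fixed jaw (1.5 N), pad pushed in 5 to 18.5 mm of its 20; fingers still hold the trigger down (0.06 rad, 1 N or more) and do not touch the core (y of core_mid in the frame of seat between -0.01 and 0.01 m and z of core_mid in the frame of seat between 0.019 and 0.029 m and angle between core_mid's own z axis and vertical below 0.12 rad and angle between the x axis of core_mid and the x axis of seat, either way round below 0.17 rad and x of core_mid in the frame of seat between -0.006 and 0.004 m and contact force between pad and core above 1.8 N and contact force between fixed_jaw and core above 1.5 N and value of joint pad between 0.005 and 0.0185 m and contact force between the fingers and trigger above 1 N and value of joint trigger above 0.06 rad and contact force between each of the arm, the fingers and core below 0.3 N and linear speed of core below 0.01 m/s); the arm keeps its last pose, push and grip.
It fails at once if the pad bottoms on the core or the core is pressed with more than 10 N by the pad: crushed (value of joint pad above 0.0188 m or contact force between pad and core above 10 N).
It fails at once if the moving jaw is pushed by hand (contact force between any of the fingers, the arm and jaw above 4 N).
It fails at once if a bystander is moved more than 30 mm (distance of any of screwdriver, spool, jar from where it was at the start of the episode above 0.03 m).
It also fails if it takes over 58 s, if anything falls off the work surface, if the arm or the gripper's body presses on something with over 40 N, if the wrist force passes 120 N, or if a joint passes its speed limit or range.

## Working session

There is one attempt and no reset: what is moved stays moved. The work goes in short steps, Python scripts to look and compute and a tool call to move; the robot and the scene stay as the last step left them, time stands still between calls to the robot, and variables do not carry over. Pictures are saved under pics/ and viewed, and the job is handed in when it is done.

Besides the shell and the picture viewer there is one more tool, called after ">>>" as a command line: name --argument value ..., lists and objects as JSON in quotes. send_rows: Moves the arm, as the interface text tells. Its arguments: {"type":"object","properties":{"deltas":{"type":"array"}},"required":["deltas"]}

```bash
mkdir -p pics
cat > h.py <<'E'
import numpy as np, cv2
from rig import manip, imaging
def cap(n,f):
    d=imaging.capture(n); cv2.imwrite(f'pics/{f}.png',d['img'][:,:,::-1]); np.savez(f'pics/{f}.npz',**{k:v for k,v in d.items()}); return d
E
python3 - <<'E'
from h import *
s=manip.get_state(); print(s)
for n in ['side','top','wrist']:
    d=cap(n,n+'0'); print(n,[k for k in d],d['fx'],d['cx'],d['cy'],np.round(d['view'],3).tolist())
E
```

```text
{'clock': 0.0, 'qpos': array([ 1.23840427,  0.33285018, -0.06471388,  1.46097649,  0.02160071,
        1.34994052, -0.08852272]), 'qd': array([ 0.00222028, -0.00030175, -0.00194789,  0.00043939, -0.00127768,
       -0.00156198, -0.00067718]), 'effort': array([ 2.21500754e-04, -6.25436068e+01,  4.90813027e-02, -3.91606271e+01,
        1.63638534e-02,  9.64322680e-03, -1.11696056e-05]), 'tcp_pos': array([ 0.19041468, -0.59486195,  0.23051274]), 'eef_rot': array([-3.14011541e+00,  6.84985567e-05,  3.09804401e-01]), 'force': array([0.47728121, 0.62902882, 0.13715479]), 'wrist_torque': array([-0.00204463,  0.0113485 ,  0.01469317]), 'width': 0.0855052207196726}
side ['img', 'fx', 'fy', 'cx', 'cy', 'view'] 452.521419882788 311.1775568923927 202.13225755449145 [[-0.855, -0.518, -0.002, 0.474], [0.308, -0.512, 0.802, -0.236], [-0.416, 0.685, 0.598, -0.957], [0.0, 0.0, 0.0, 1.0]]
top ['img', 'fx', 'fy', 'cx', 'cy', 'view'] 384.528865457338 317.5286394405041 204.05266117625942 [[0.009, -1.0, -0.027, 0.025], [0.998, 0.007, 0.068, -0.572], [-0.068, -0.028, 0.997, -1.056], [0.0, 0.0, 0.0, 1.0]]
wrist ['img', 'fx', 'fy', 'cx', 'cy', 'view'] 316.99392554868666 321.1016924462603 199.00804362773297 [[0.305, -0.952, -0.002, -0.624], [0.915, 0.293, -0.276, 0.036], [0.264, 0.082, 0.961, -0.379], [0.0, 0.0, 0.0, 1.0]]
```

View pics/side0.png

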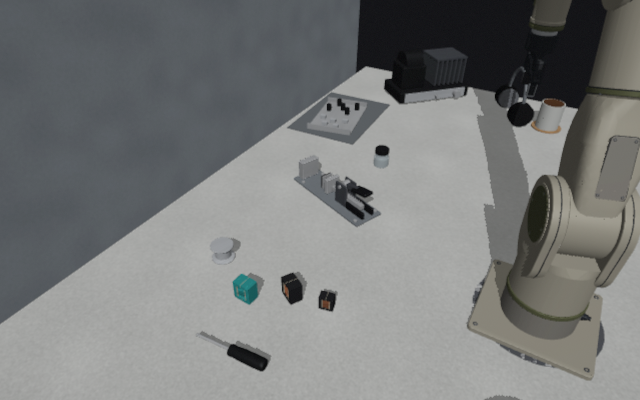

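View pics/top0.png

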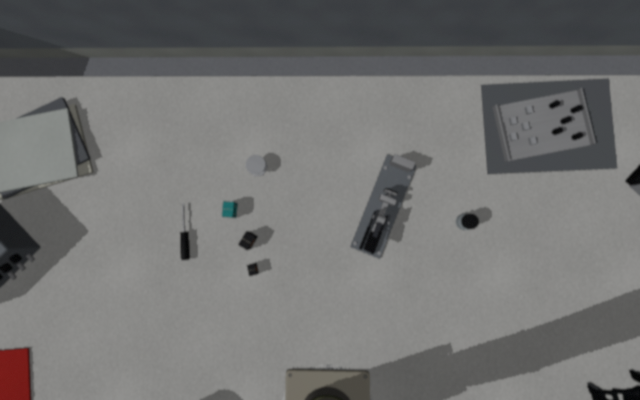

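View pics/wrist0.png

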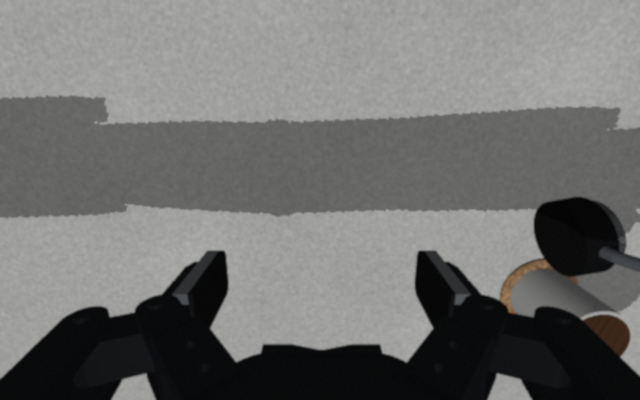

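Candidates for the core: the larger charcoal block at top (248,240) / side (291,288); a smaller charcoal block at top (253,269) / side (327,300), which is a decoy; and a turquoise block at top (229,209) / side (245,289), to be left alone. I choose the larger charcoal one and check it in close crops.

```bash
cat >> h.py <<'E'
def load(f):
    return dict(np.load(f'pics/{f}.npz'))
def ray(d,u,v):
    V=d['view'];R=V[:3,:3];c=-R.T@V[:3,3]
    p=np.array([(u-d['cx'])/d['fx'],-(v-d['cy'])/d['fy'],-1.0]); r=R.T@p
    return c,r/np.linalg.norm(r)
def onz(d,u,v,z):
    c,r=ray(d,u,v); return c+r*(z-c[2])/r[2]
def tri(*obs):
    A=np.zeros((3,3));b=np.zeros(3)
    for d,u,v in obs:
        c,r=ray(d,u,v);P=np.eye(3)-np.outer(r,r);A+=P;b+=P@c
    x=np.linalg.solve(A,b)
    return x,[round(float(np.linalg.norm((np.eye(3)-np.outer(r,r))@(x-c))),4) for c,r in [ray(*o) for o in obs]]
def proj(d,p):
    q=d['view'][:3,:3]@np.asarray(p)+d['view'][:3,3]
    return d['cx']+d['fx']*q[0]/-q[2], d['cy']-d['fy']*q[1]/-q[2]
def crop(d,x0,y0,x1,y1,k,f):
    cv2.imwrite(f'pics/{f}.png',cv2.resize(d['img'][y0:y1,x0:x1,::-1],None,fx=k,fy=k,interpolation=cv2.INTER_CUBIC))
E
python3 - <<'E'
from h import *
t=load('top0');s=load('side0')
crop(t,215,190,275,290,6,'tc'); crop(s,220,260,350,320,6,'sc')
crop(t,340,145,425,265,5,'tcl'); crop(s,285,145,390,230,7,'scl')
for nm,a,b in [('big',(248,240),(291,288)),('small',(253,269),(327,300)),('clamp fixed jaw',(404,161),(309,166))]:
    print(nm,np.round(onz(t,*a,.024),3),np.round(onz(s,*b,.024),3))
E
python3 - <<'E'
import cv2,numpy as np
a=cv2.imread('pics/tc.png');b=cv2.imread('pics/sc.png')
c=cv2.imread('pics/tcl.png');d=cv2.imread('pics/scl.png')
for n,(p) in {'m1':a,'m2':b,'m3':c,'m4':d}.items(): print(p.shape)
E
```

```text
big [0.47  0.222 0.024] [0.469 0.224 0.024]
small [0.39  0.206 0.024] [0.385 0.213 0.024]
clamp fixed jaw [ 0.694 -0.211  0.024] [ 0.695 -0.22   0.024]
(600, 360, 3)
(360, 780, 3)
(600, 425, 3)
(595, 735, 3)
```

View pics/tc.png

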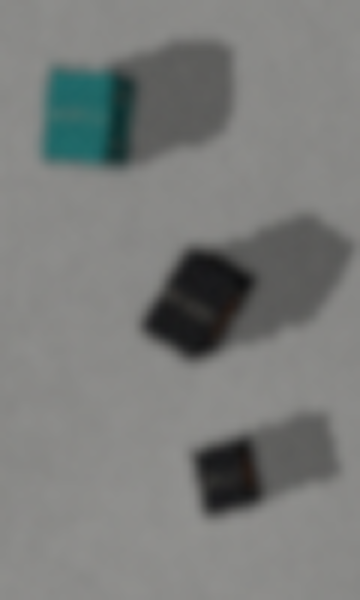

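View pics/sc.png

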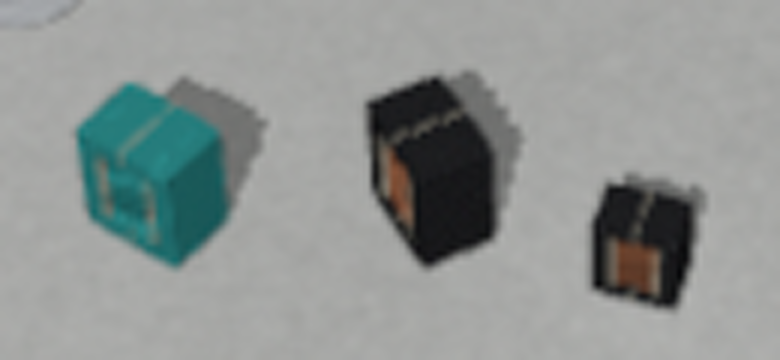

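View pics/tcl.png

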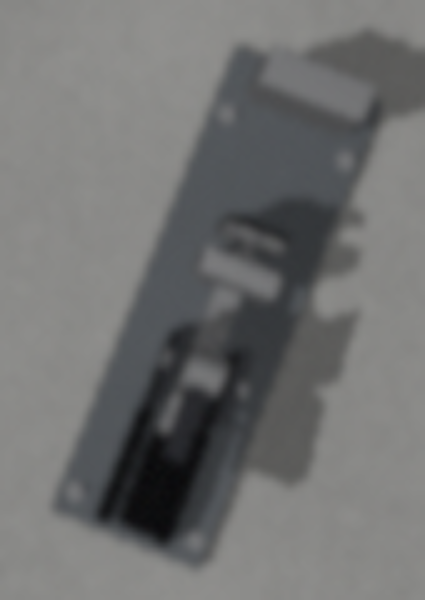

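View pics/scl.png

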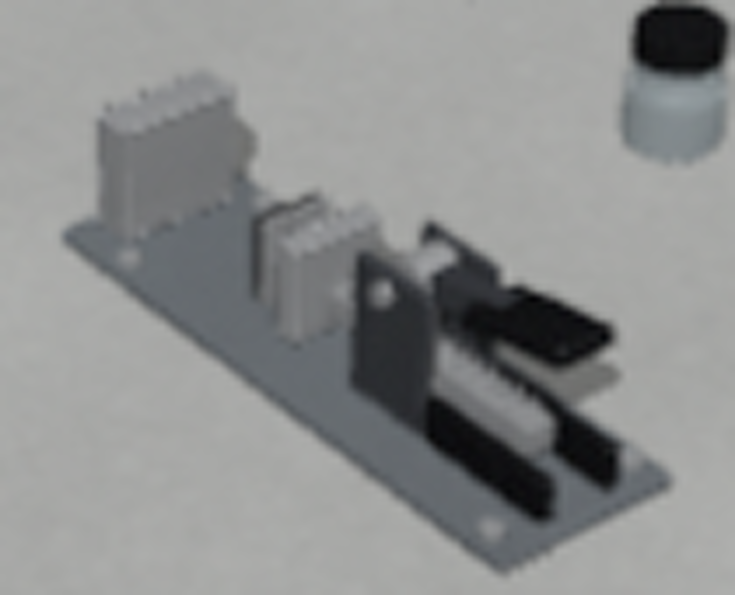

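The larger charcoal block has copper in its long side. The glue line across its top runs along its short side, in the top crop from (165,295) to (212,318). The clamp's fixed jaw is up-right at top (404,161), and the paddle is at the lower end. Next I work out the wrist camera geometry to pick a viewpoint.

```bash
cat >> h.py <<'E'
from scipy.spatial.transform import Rotation as Ro
def plan(p,yaw=None):
    s=manip.get_state(); R=Ro.from_euler('xyz',s['eef_rot']).as_matrix()
    d=R.T@(np.asarray(p)-s['tcp_pos'])*100
    if yaw is not None:
        rv=(Ro.from_matrix(R).inv()*Ro.from_euler('xyz',[np.pi,0,yaw])).as_rotvec(degrees=True)
    else: rv=None
    print('cm',np.round(d,2),'deg',None if rv is None else np.round(rv,2),'t',round(s['clock'],2)); return d,rv
def st():
    s=manip.get_state(); print('t',round(s['clock'],2),'tcp',np.round(s['tcp_pos'],4),'rot',np.round(s['eef_rot'],3),'F',np.round(s['force'],1),'w',round(s['width'],4),'q',np.round(s['qpos'],2))
E
python3 - <<'E'
from h import *
d=load('wrist0');V=d['view'];s=manip.get_state();R=Ro.from_euler('xyz',s['eef_rot']).as_matrix()
c=-V[:3,:3].T@V[:3,3]; print('cam in tool',R.T@(c-s['tcp_pos']),'look',R.T@(-V[2,:3]), c)
for h in (0.23,.27): print(np.round(onz(d,320,200,s['tcp_pos'][2]-h),3))
plan([0.45,-0.3,.23],-.45)
plan([0.45,0.2,.23],-.45)
E
```

```text
cam in tool [ 0.06982143  0.00016354 -0.14263159] look [-2.76270818e-01 -9.39928050e-04  9.61079368e-01] [ 0.25704707 -0.57400415  0.37334231]
[ 0.153 -0.605  0.001]
[ 0.142 -0.608 -0.039]
cm [ 33.71 -20.18   0.09] deg [-6.000e-02  3.000e-02  4.353e+01] t 0.15
cm [ 48.96 -67.8    0.14] deg [-6.000e-02  3.000e-02  4.353e+01] t 0.15
```

>>> send_rows --deltas '[[[4, -2, 0], [0, 0, 7], 0], [[4, -2, 0], [0, 0, 7], 0], [[4, -1, 0], [0, 0, 7], 0], [[4, 0, 0], [0, 0, 7], 0], [[4, 0, 0], [0, 0, 7], 0], [[4, 0, 0], [0, 0, 7], 0], [[4, 0, 0], [0, 0, 1.5], 0], [[2, 0, 0], [0, 0, 0], 0]]'

```text
clock: 0.82
tcp_pos: [0.4665, -0.5731, 0.2298]
eef_rot: [-3.14, 0.0, -0.436]
force: [0.7, 0.4, 0.3]
width: 0.0853
```

Run:
```python
from h import *
st(); plan([.6,-.19,.25],-.40); plan([0.49,0.22,.25],-.6)
```

```text
t 0.82 tcp [ 0.4665 -0.5731  0.2298] rot [-3.14   0.    -0.436] F [0.7 0.4 0.3] w 0.0853 q [ 0.86  0.6  -0.06  1.09  0.03  1.46 -1.2 ]
cm [ -4.07 -40.37  -1.94] deg [-0.11  0.   -2.05] t 0.82
cm [-31.35 -72.89  -1.88] deg [-0.11  0.01  9.41] t 0.82
```

>>> send_rows --deltas '[[[0, -4, -0.5], [0, 0, 0], 0], [[0, -4, -0.5], [0, 0, 0], 0], [[0, -4, -0.5], [0, 0, 0], 0], [[0, -4, -0.5], [0, 0, 0], 0], [[0, -4, 0], [0, 0, 0], 0], [[0, -4, 0], [0, 0, 0], 0], [[0, -4, 0], [0, 0, 0], 0], [[0, -4, 0], [0, 0, 0], 0]]'

```text
clock: 1.48
tcp_pos: [0.5977, -0.2826, 0.2512]
eef_rot: [3.141, 0.0, -0.437]
force: [0.7, -0.2, 0.4]
width: 0.0852
```

>>> send_rows --deltas '[[[-1, -4, 0], [0, 0, 0], 0], [[-1, -3, 0], [0, 0, 0], 0], [[0, 0, 0], [0, 0, 0], 0]]'

```text
clock: 1.73
tcp_pos: [0.6109, -0.2031, 0.2514]
eef_rot: [-3.137, 0.001, -0.427]
force: [0.2, 1.6, 0.1]
width: 0.0859
```

Run:
```python
from h import *
st(); cap('wrist','w1')
```

```text
t 1.73 tcp [ 0.6109 -0.2031  0.2514] rot [-3.137e+00  1.000e-03 -4.270e-01] F [0.2 1.6 0.1] w 0.0859 q [ 0.41  0.37 -0.21  1.37  0.07  1.41 -1.8 ]
```

View pics/w1.png

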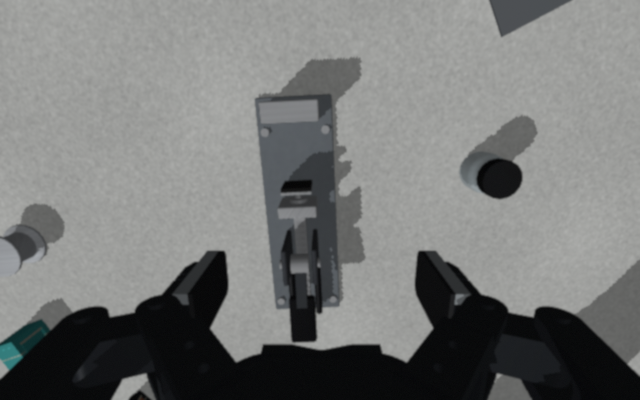

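Run:
```python
from h import *
d=load('w1'); crop(d,235,80,375,210,5,'w1a'); crop(d,235,210,375,350,4,'w1b')
```

```text
(no output)
```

View pics/w1a.png

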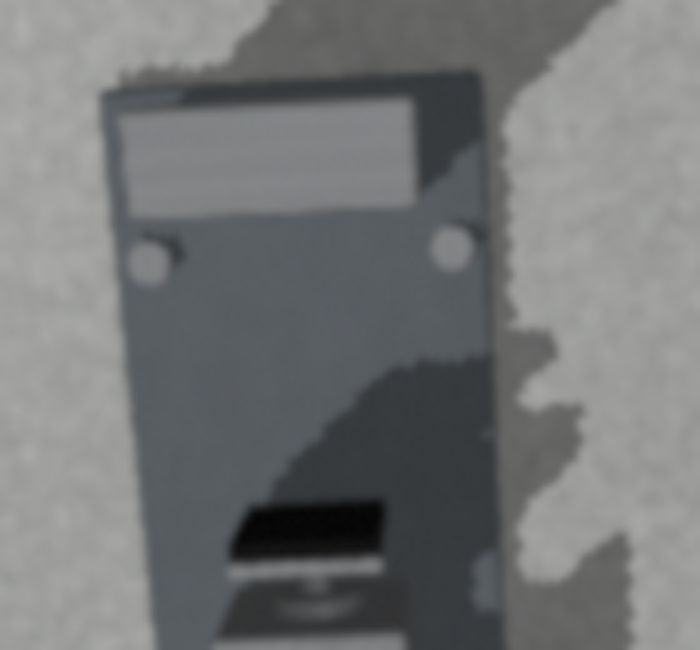

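View pics/w1b.png

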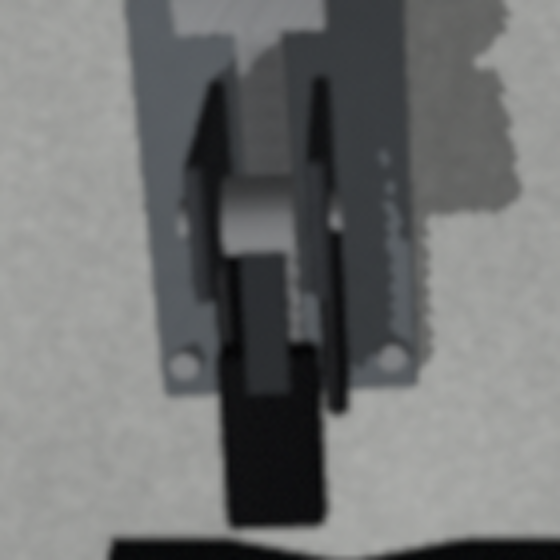

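Run:
```python
from h import *
d=load('w1');s=load('side0');t=load('top0')
A=lambda u,v:(235+u/5,80+v/5)
B=lambda u,v:(235+u/4,210+v/4)
c4=[onz(d,*A(*p),.064) for p in [(118,112),(415,97),(417,205),(130,218)]]
for p in c4: print(np.round(p,4))
print('jaw centre',np.mean(c4,0),'w',np.linalg.norm(c4[0]-c4[1]),np.linalg.norm(c4[2]-c4[3]),'l',np.linalg.norm(c4[1]-c4[2]),np.linalg.norm(c4[0]-c4[3]))
bl=[onz(d,*p,.008) for p in [A(102,93),A(480,72),B(415,383),B(168,395)]]
for p in bl: print('bed',np.round(p,4))
w=[np.linalg.norm(bl[i]-bl[(i+1)%4]) for i in range(4)]; print(w, np.mean(bl,0))
ax=(bl[0]+bl[1]-bl[2]-bl[3]); print('bed yaw',np.arctan2(ax[1],ax[0]))
ja=(c4[0]+c4[1]-c4[2]-c4[3]);print('jaw yaw', np.arctan2(ja[1],ja[0]),np.arctan2(*(c4[2]-c4[3]+c4[1]-c4[0])[:2]))
y=np.arctan2(ax[1],ax[0]);x=np.array([np.cos(y),np.sin(y),0])
print('seat from jaw',np.mean(c4,0)-.033*x)
# heights by two views
# scl crop: jaw top corners px = 285+u/7,145+v/7
S=lambda u,v:(285+u/7,145+v/7)
for pa,ps in [((130,218),(100,118)),((417,205),(212,72))]:
    print('tri jaw',tri((d,*A(*pa)),(s,*S(*ps))))
# paddle end corners: w1b (230,522),(325,520); side crop: near corner (563,362), far (613,335)
for pa,ps in [((230,522),(563,358)),((325,520),(613,330))]:
    print('tri paddle',tri((d,*B(*pa)),(s,*S(*ps))))
```

```text
[ 0.7051 -0.1769  0.064 ]
[ 0.6832 -0.232   0.064 ]
[ 0.6641 -0.2237  0.064 ]
[ 0.6858 -0.1696  0.064 ]
jaw centre [ 0.68455392 -0.20052076  0.064     ] w 0.0592845251707733 0.05831063828319863 l 0.02085785151246429 0.02062176946266252
bed [ 0.7156 -0.166   0.008 ]
bed [ 0.6835 -0.2478  0.008 ]
bed [ 0.4213 -0.1432  0.008 ]
bed [ 0.4527 -0.0619  0.008 ]
[np.float64(0.0879345084089955), np.float64(0.2822522694391795), np.float64(0.08707560140653621), np.float64(0.2827829781184749)] [ 0.56827746 -0.15473572  0.008     ]
bed yaw -0.3782707562977464
jaw yaw -0.387006099416909 -2.760698833264197
seat from jaw [ 0.65388687 -0.1883334   0.064     ]
tri jaw (array([ 0.69004643, -0.16770784,  0.06716653]), [0.0049, 0.0049])
tri jaw (array([ 0.66815086, -0.2214425 ,  0.06940363]), [0.0046, 0.0046])
tri paddle (array([ 0.44806457, -0.09210435,  0.08170834]), [0.0008, 0.0008])
tri paddle (array([ 0.43886386, -0.11770541,  0.08245473]), [0.0003, 0.0003])
```

>>> send_rows --deltas '[[[0, 0, 0], [0, 0, -7.1], 0], [[0, 0, 0], [0, 0, -7.1], 0], [[0, 0, 0], [0, 0, -7.1], 0], [[0, 0, 0], [0, 0, -7.1], 0], [[0, 0, 0], [0, 0, -7.1], 0], [[0, 0, 0], [0, 0, -7.1], 0], [[0, 0, 0], [0, 0, -7.1], 0], [[0, 0, 0], [0, 0, -7.1], 0]]'

```text
clock: 2.45
tcp_pos: [0.6084, -0.2142, 0.251]
eef_rot: [3.142, 0.001, 0.558]
force: [1.0, 1.2, 0.9]
width: 0.0854
```

>>> send_rows --deltas '[[[0, 0, 0], [0, 0, -7.1], 0], [[0, 0, 0], [0, 0, -7.1], 0], [[0, 0, 0], [0, 0, -7.1], 0], [[0, 0, 0], [0, 0, -7.1], 0], [[0, 0, 0], [0, 0, -7.1], 0], [[0, 0, 0], [0, 0, -7.1], 0], [[0, 0, 0], [0, 0, -7.1], 0], [[0, 0, 0], [0, 0, -7.1], 0]]'

```text
clock: 3.12
tcp_pos: [0.6083, -0.2142, 0.2509]
eef_rot: [-3.141, 0.0, 1.55]
force: [0.3, 0.3, 0.1]
width: 0.0851
```

>>> send_rows --deltas '[[[0, 0, 0], [0, 0, -7.1], 0], [[0, 0, 0], [0, 0, -7.1], 0], [[0, 0, 0], [0, 0, -7.1], 0], [[0, 0, 0], [0, 0, -7.1], 0], [[0, 0, 0], [0, 0, -7.1], 0], [[0, 0, 0], [0, 0, -7.1], 0], [[0, 0, 0], [0, 0, -7.1], 0], [[0, 0, 0], [0, 0, -7.1], 0]]'

```text
clock: 3.78
tcp_pos: [0.6083, -0.2143, 0.2509]
eef_rot: [-3.141, -0.0, 2.541]
force: [0.0, -0.9, 0.2]
width: 0.0854
```

Run:
```python
from h import *
st(); cap('wrist','w2'); plan([.43,.25,.23],2.57)
```

```text
t 3.78 tcp [ 0.6083 -0.2143  0.2509] rot [-3.141 -0.     2.541] F [ 0.  -0.9  0.2] w 0.0854 q [ 0.74  0.44 -0.65  1.35  0.27  1.44  1.07]
cm [40.69 28.61  2.08] deg [-0.05 -0.03 -1.14] t 3.83
```

View pics/w2.png

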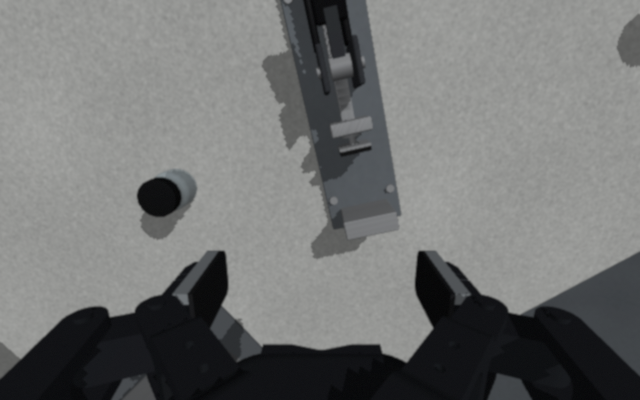

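Run:
```python
from h import *
d=load('w2'); crop(d,290,100,420,250,4,'w2a')
```

```text
(no output)
```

View pics/w2a.png

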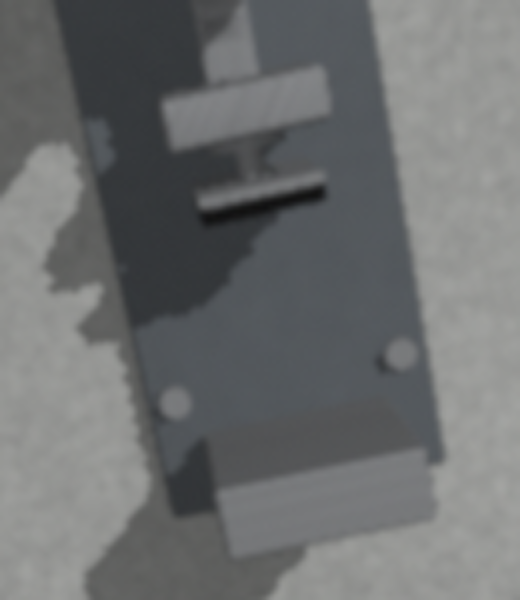

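>>> send_rows --deltas '[[[4, 3, 0.2], [0, 0, -1.2], 0], [[4, 3, 0.2], [0, 0, 0], 0], [[4, 3, 0.2], [0, 0, 0], 0], [[4, 3, 0.2], [0, 0, 0], 0], [[4, 3, 0.2], [0, 0, 0], 0], [[4, 3, 0.2], [0, 0, 0], 0], [[4, 3, 0.2], [0, 0, 0], 0], [[4, 3, 0.2], [0, 0, 0], 0]]'

```text
clock: 4.5
tcp_pos: [0.4968, 0.1018, 0.2379]
eef_rot: [-3.141, 0.001, 2.552]
force: [0.8, 0.5, -0.2]
width: 0.0855
```

>>> send_rows --deltas '[[[4, 2.5, 0.2], [0, 0, 0], 0], [[3, 2, 0.2], [0, 0, 0], 0], [[0, 0, 0], [0, 0, 0], 0], [[0, 0, 0], [0, 0, 0], 0]]'

```text
clock: 4.83
tcp_pos: [0.4658, 0.1735, 0.2344]
eef_rot: [-3.142, 0.001, 2.558]
force: [0.4, -1.3, -0.8]
width: 0.0852
```

Run:
```python
from h import *
st(); cap('wrist','w3')
```

```text
t 4.83 tcp [0.4658 0.1735 0.2344] rot [-3.142e+00  1.000e-03  2.558e+00] F [ 0.4 -1.3 -0.8] w 0.0852 q [ 0.42  0.13 -0.93  1.75  0.11  1.32  0.46]
```

View pics/w3.png

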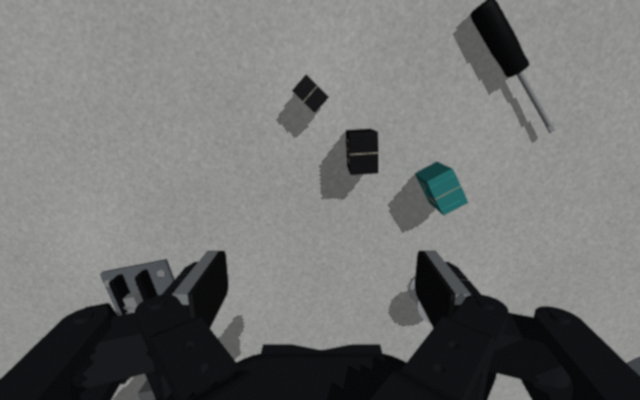

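w3 shows the core at (363,152), the small decoy at (310,93) and the turquoise one at (442,188), on the right. I'll narrow the gripper so it stays clear of the turquoise one.

Run:
```python
from h import *
d=load('w3'); crop(d,330,110,480,220,5,'w3a')
w1=load('w1');w2=load('w2')
A=lambda u,v:(235+u/5,80+v/5)
C=lambda u,v:(290+u/4,100+v/4)
pr=[((118,112),(436,510)),((415,97),(234,558)),((417,205),(217,490)),((130,218),(424,448))]
P=[]
for a,c in pr:
    x,e=tri((w1,*A(*a)),(w2,*C(*c))); P.append(x); print(np.round(x,4),e)
print('jaw top ctr',np.mean(P,0))
for p in [(436,510),(234,558),(217,490),(424,448)]: print(np.round(onz(w2,*C(*p),.064),4))
```

```text
[ 0.7056 -0.1759  0.0602] [0.0003, 0.0003]
[ 0.6837 -0.2308  0.0644] [0.0013, 0.0013]
[ 0.6643 -0.2231  0.0644] [0.0007, 0.0007]
[ 0.686  -0.1694  0.065 ] [0.0003, 0.0003]
jaw top ctr [ 0.68490505 -0.19981149  0.06350464]
[ 0.704  -0.1756  0.064 ]
[ 0.6844 -0.2297  0.064 ]
[ 0.6648 -0.2225  0.064 ]
[ 0.6865 -0.1691  0.064 ]
```

View pics/w3a.png

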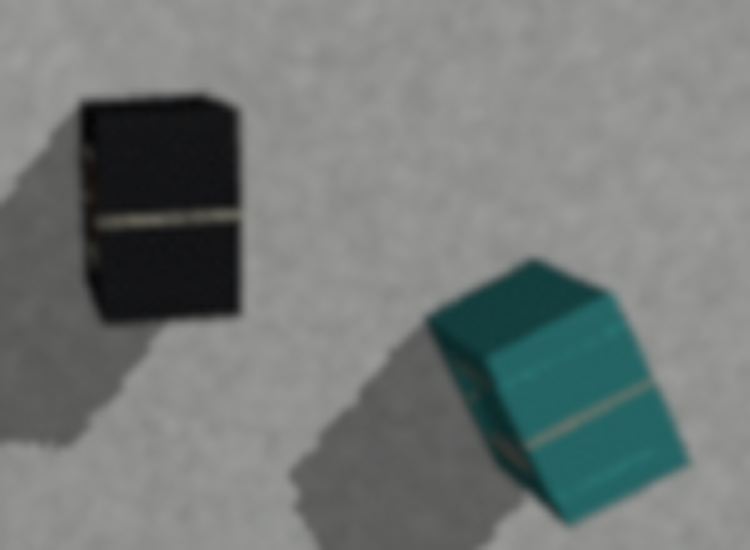

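Run:
```python
from h import *
d=load('w3');t=load('top0');s=load('side0')
W=lambda u,v:(330+u/5,110+v/5)
T=lambda u,v:(215+u/6,190+v/6)
S=lambda u,v:(220+u/6,260+v/6)
P=[onz(d,*W(*p),.048) for p in [(97,117),(238,109),(240,316),(105,323)]]
print([np.round(np.linalg.norm(P[i]-P[(i+1)%4]),4) for i in range(4)], np.mean(P,0))
a=P[0]+P[1]-P[2]-P[3]; b=P[1]+P[2]-P[0]-P[3]
print('long',np.arctan2(a[1],a[0]),'short',np.arctan2(b[1],b[0])%np.pi)
# glue line ends by w3 and side: which end is which
for i,(pw,ps) in enumerate([((97,221),(388,140)),((240,214),(465,115)),((97,221),(465,115)),((240,214),(388,140))]):
    print(tri((d,*W(*pw)),(s,*S(*ps))))
# centre of top from w3 vs top/side
print(tri((d,*W(168,217)),(s,*S(427,127))))
print(tri((d,*W(168,217)),(t,*T(189,306))))
st()
```

```text
[np.float64(0.0287), np.float64(0.0429), np.float64(0.0285), np.float64(0.0428)] [0.46949652 0.22397156 0.048     ]
long 2.619003507065777 short 1.0411613539496063
(array([0.47655787, 0.21649035, 0.02463126]), [0.0122, 0.0122])
(array([0.46118418, 0.23083375, 0.06650492]), [0.0122, 0.0122])
(array([0.46170764, 0.21068318, 0.0433286 ]), [0.0008, 0.0008])
(array([0.47702334, 0.23659472, 0.04549768]), [0.0003, 0.0003])
(array([0.46920581, 0.22365773, 0.04473913]), [0.0005, 0.0005])
(array([0.46872285, 0.22269769, 0.04464152]), [0.0015, 0.0015])
t 4.88 tcp [0.4666 0.1718 0.2342] rot [-3.141e+00  1.000e-03  2.555e+00] F [-0.5 -0.4  0.1] w 0.0855 q [ 0.42  0.13 -0.92  1.75  0.11  1.32  0.46]
```

Run:
```python
from h import *
plan([.4693,.2235,.10],2.615)
```

```text
cm [ 2.64  4.47 13.42] deg [-0.02  0.03 -3.41] t 4.88
```

>>> send_rows --deltas '[[[0.6, 1.1, 3], [0, 0, 0], 0.3], [[0.7, 1.1, 3], [0, 0, 0], 0.3], [[0.7, 1.1, 3], [0, 0, 0], 0.3], [[0.64, 1.17, 3], [0, 0, 0], 0.3], [[0, 0, 1.42], [0, 0, 0], 0.3], [[0, 0, 0], [0, 0, -3.4], 0.3], [[0, 0, 0], [0, 0, 0], 0.3], [[0, 0, 0], [0, 0, 0], 0.3]]'

```text
clock: 5.55
tcp_pos: [0.4699, 0.2227, 0.0999]
eef_rot: [-3.141, -0.0, 2.612]
force: [1.3, -0.7, 0.5]
width: 0.0594
```

Run:
```python
from h import *
plan([.4693,.2235,.014],2.615); st(); cap('wrist','w4')
```

```text
cm [0.09 0.04 8.59] deg [-0.02 -0.01 -0.18] t 5.55
t 5.55 tcp [0.4699 0.2227 0.0999] rot [-3.141 -0.     2.612] F [ 1.3 -0.7  0.5] w 0.0594 q [ 0.26  0.36 -0.91  1.85  0.32  1.09  0.27]
```

View pics/w4.png

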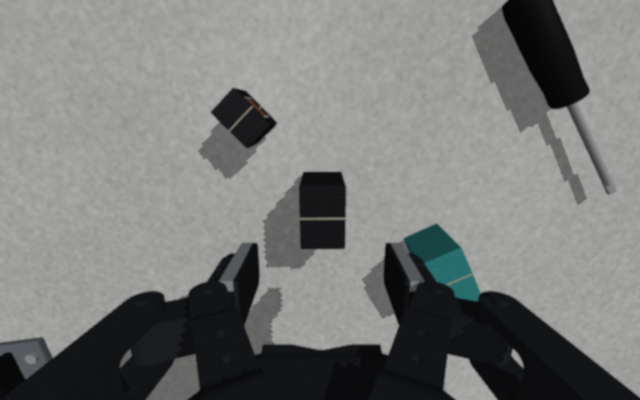

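>>> send_rows --deltas '[[[0.05, 0.04, 2], [0, 0, 0], 0.3], [[0.04, 0, 2], [0, 0, 0], 0.3], [[0, 0, 2], [0, 0, 0], 0.3], [[0, 0, 1.5], [0, 0, 0], 0.3], [[0, 0, 1.0], [0, 0, 0], 0.3], [[0, 0, 0], [0, 0, 0], 0.3], [[0, 0, 0], [0, 0, 0], 0.6], [[0, 0, 0], [0, 0, 0], 0.9]]'

```text
clock: 6.27
tcp_pos: [0.4692, 0.2252, 0.0161]
eef_rot: [3.14, 0.001, 2.616]
force: [-0.5, -1.0, 0.0]
width: 0.0363
```

>>> send_rows --deltas '[[[0, 0, 0], [0, 0, 0], 1], [[0, 0, 0], [0, 0, 0], 1], [[0, 0, 0], [0, 0, 0], 1], [[0, 0, 0], [0, 0, 0], 1]]'

```text
clock: 6.6
tcp_pos: [0.4693, 0.2253, 0.0163]
eef_rot: [3.14, 0.002, 2.616]
force: [-0.6, -2.2, 6.5]
width: 0.0293
```

Run:
```python
from h import *
st()
cap('wrist','w5')
```

```text
t 6.6 tcp [0.4693 0.2253 0.0163] rot [3.140e+00 2.000e-03 2.616e+00] F [-0.6 -2.2  6.5] w 0.0293 q [ 0.18  0.48 -0.84  1.91  0.44  0.94  0.18]
```

View pics/w5.png

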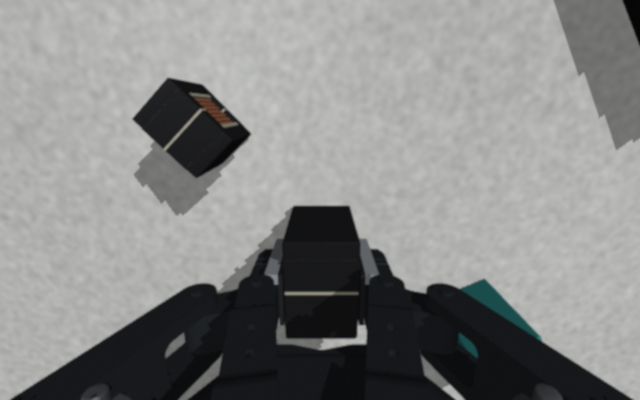

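Run:
```python
from h import *
d=load('w5'); p=onz(d,321,293.5,.048); q=onz(d,321,240,.048);r=onz(d,321,337,.048); print(p,np.linalg.norm(q-r),(q+r)/2)
s=manip.get_state();print(Ro.from_euler('xyz',s['eef_rot']).as_matrix().T@(p-s['tcp_pos']))
```

```text
[0.47002177 0.22452636 0.048     ] 0.04360966896569622 [0.46897328 0.22513442 0.048     ]
[-0.00109448 -0.00024692 -0.03168735]
```

>>> send_rows --deltas '[[[0, 0, -1], [0, 0, 0], 1], [[0, 0, -2], [0, 0, 0], 1], [[0, 0, -2], [0, 0, 0], 1], [[0, 0, -2], [0, 0, 0], 1], [[0, 0, -2], [0, 0, 0], 1], [[0, 0, -2], [0, 0, 0], 1], [[0, 0, -1], [0, 0, 0], 1], [[0, 0, 0], [0, 0, 0], 1]]'

```text
clock: 7.32
tcp_pos: [0.4694, 0.2256, 0.1375]
eef_rot: [3.139, 0.003, 2.617]
force: [0.8, 0.4, -2.3]
width: 0.0292
```

Run:
```python
from h import *
st()
y=-.381
x=np.array([np.cos(y),np.sin(y),0])
seat=np.array([.6847,-.2000,0])-.033*x; print('seat',seat)
plan(list((seat-.009*x)[:2])+[.128],np.pi+y)
cap('wrist','w6')
```

```text
t 7.32 tcp [0.4694 0.2256 0.1375] rot [3.139e+00 3.000e-03 2.617e+00] F [ 0.8  0.4 -2.3] w 0.0292 q [ 0.28  0.31 -0.94  1.82  0.27  1.15  0.3 ]
seat [ 0.65406632 -0.18772898  0.        ]
cm [-35.8  -26.65   0.98] deg [ 0.13  0.17 -8.24] t 7.32
```

View pics/w6.png

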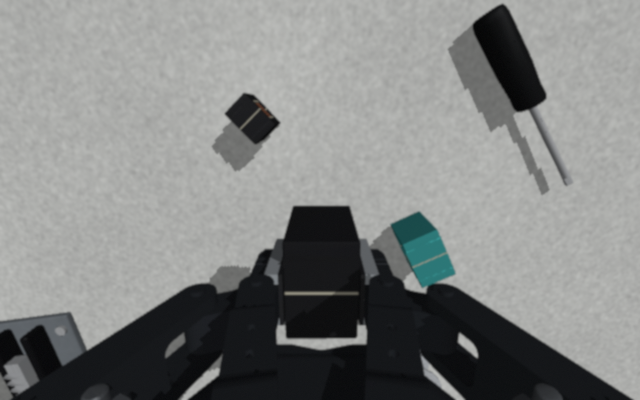

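>>> send_rows --deltas '[[[-2, -1.5, 0], [0, 0, 0], 1], [[-3, -2.2, 0], [0, 0, 0], 1], [[-3, -2.2, 0], [0, 0, 0], 1], [[-3, -2.2, 0], [0, 0, 0], 1], [[-3, -2.2, 0], [0, 0, 0], 1], [[-3, -2.2, 0], [0, 0, 0], 1], [[-3, -2.2, 0], [0, 0, 0], 1], [[-3, -2.2, 0], [0, 0, 0], 1]]'

```text
clock: 8.03
tcp_pos: [0.5823, -0.0385, 0.1334]
eef_rot: [-3.14, -0.002, 2.617]
force: [1.4, 0.9, -2.4]
width: 0.0289
```

>>> send_rows --deltas '[[[-3, -2.2, 0], [0, 0, 0], 1], [[-3, -2.2, 0], [0, 0, 0], 1], [[-3, -2.2, 0], [0, 0, 0], 1], [[-2.5, -2, 0], [0, 0, 0], 1], [[-1.3, -1.15, 0], [0, 0, 0], 1], [[0, 0, 0], [0, 0, -4], 1], [[0, 0, 0], [0, 0, -4.2], 1], [[0, 0, 0], [0, 0, 0], 1]]'

```text
clock: 8.7
tcp_pos: [0.6439, -0.1851, 0.1327]
eef_rot: [-3.142, -0.003, 2.763]
force: [-0.4, 0.1, -3.0]
width: 0.0295
```

Run:
```python
from h import *
st(); plan([.6457,-.1843,.128],2.7606)
cap('wrist','w7')
```

```text
t 8.7 tcp [ 0.6439 -0.1851  0.1327] rot [-3.142e+00 -3.000e-03  2.763e+00] F [-0.4  0.1 -3. ] w 0.0295 q [ 0.71  0.6  -0.72  1.41  0.4   1.28  1.15]
cm [-0.14  0.14  0.47] deg [-0.   -0.17  0.14] t 8.7
```

View pics/w7.png

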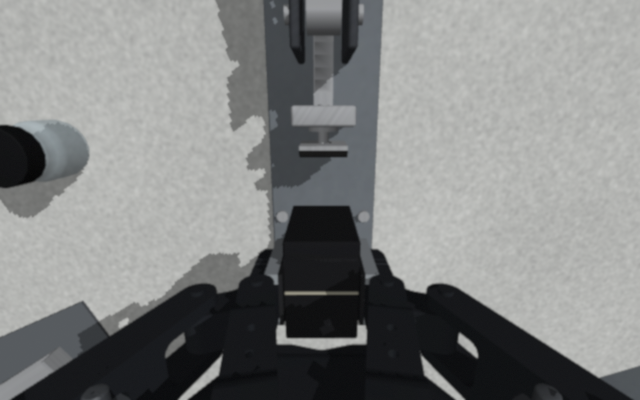

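Run:
```python
from h import *
d=load('w7')
y=-.381;x=np.array([np.cos(y),np.sin(y),0]);n=np.array([-np.sin(y),np.cos(y),0]);seat=np.array([.65407,-.18773,0])
def rel(p): return np.round([(p-seat)@x*1000,(p-seat)@n*1000],1)
print('tcp',rel(manip.get_state()['tcp_pos']))
for u,v in [(299,151),(347,151),(299,146),(347,146)]: print('pad',rel(onz(d,u,v,.054)))
img=d['img'].astype(int)
# bed edges at rows 180-210
for v in (60,120,170,200): print(v, rel(onz(d,{60:268,120:270,170:272,200:273}[v],v,.008)),rel(onz(d,{60:381,120:378,170:376,200:374}[v],v,.008)))
crop(d,255,80,395,230,5,'w7a')
```

```text
tcp [-10.5  -0.9]
pad [-52. -17.]
pad [-52.1  16.4]
pad [-55.5 -17. ]
pad [-55.6  16.3]
60 [-117.   -43.3] [-117.2   45. ]
120 [-71.5 -43.6] [-71.7  44.9]
170 [-30.  -43.6] [-30.2  45.3]
200 [ -3.3 -43.8] [-3.5 44.9]
```

View pics/w7a.png

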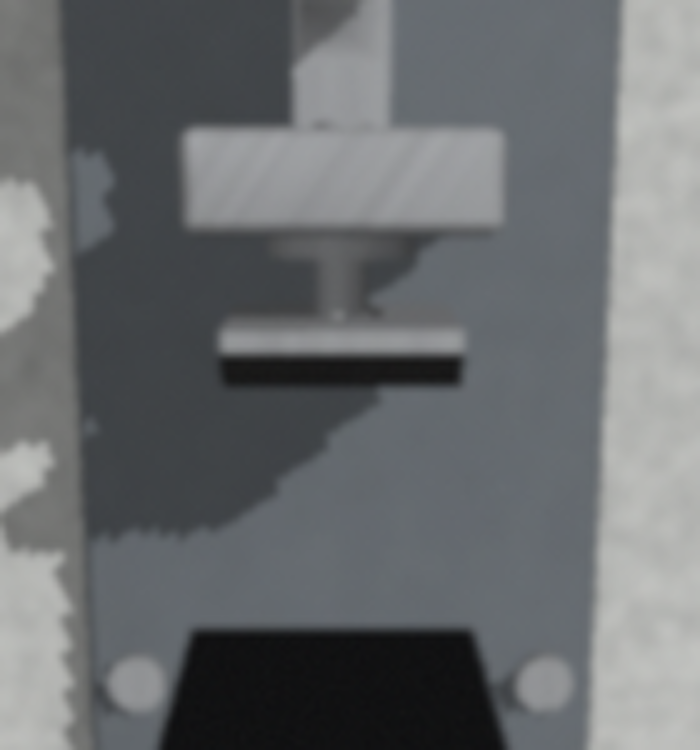

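>>> send_rows --deltas '[[[-0.14, 0.1, 1], [0, 0, 0.1], 1], [[0, 0, 2], [0, 0, 0], 1], [[0, 0, 2], [0, 0, 0], 1], [[0, 0, 2], [0, 0, 0], 1], [[0, 0, 1.5], [0, 0, 0], 1], [[0, 0, 1], [0, 0, 0], 1], [[0, 0, 0.6], [0, 0, 0], 1], [[0, 0, 0], [0, 0, 0], 1]]'

```text
clock: 9.42
tcp_pos: [0.6458, -0.1843, 0.0327]
eef_rot: [-3.141, -0.002, 2.758]
force: [-0.5, 0.6, -1.9]
width: 0.0285
```

Run:
```python
from h import *
st(); plan([.6457,-.1843,.0245],2.7606)
cap('wrist','w8');d=cap('side','s8'); crop(d,285,140,405,230,6,'s8a')
```

```text
t 9.42 tcp [ 0.6458 -0.1843  0.0327] rot [-3.141e+00 -2.000e-03  2.758e+00] F [-0.5  0.6 -1.9] w 0.0285 q [ 0.69  0.7  -0.68  1.49  0.47  1.12  1.1 ]
cm [ 0.01 -0.    0.82] deg [-0.01 -0.1  -0.15] t 9.42
```

View pics/w8.png

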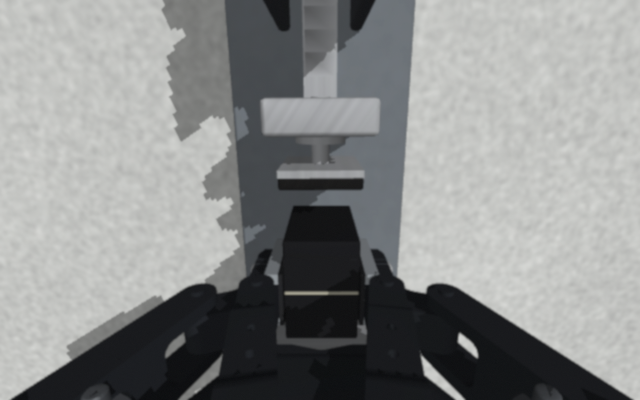

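View pics/s8a.png

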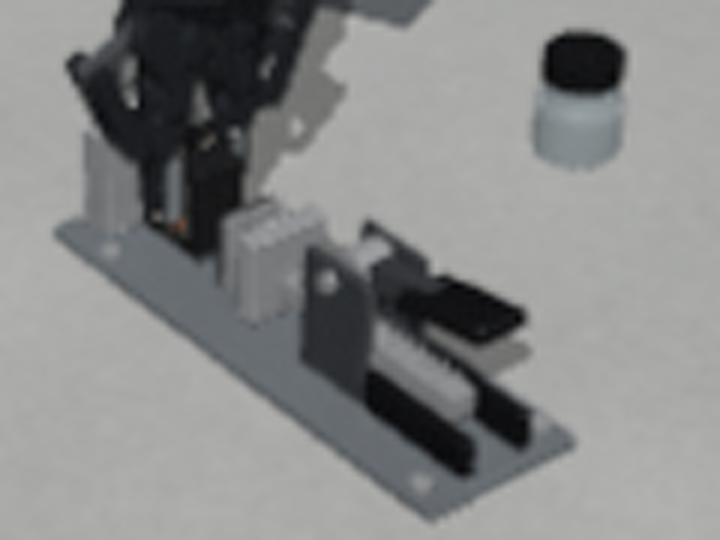

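Aligned: the pad plate is centred at column 320 and the core at 321. Next I lower the core slowly until it touches the bed.

>>> send_rows --deltas '[[[0, 0, 0.4], [0, 0, 0], 1], [[0, 0, 0.3], [0, 0, 0], 1], [[0, 0, 0.1], [0, 0, 0], 1], [[0, 0, 0], [0, 0, 0], 1], [[0, 0, 0], [0, 0, 0], 1]]'

```text
clock: 9.93
tcp_pos: [0.6464, -0.1846, 0.0261]
eef_rot: [-3.142, 0.0, 2.758]
force: [0.1, -0.6, -2.2]
width: 0.029
```

>>> send_rows --deltas '[[[0, 0, 0.1], [0, 0, 0], 1], [[0, 0, 0], [0, 0, 0], 1], [[0, 0, 0], [0, 0, 0], 1]]'

```text
clock: 10.18
tcp_pos: [0.6464, -0.1845, 0.0251]
eef_rot: [-3.142, 0.0, 2.758]
force: [-1.4, 0.6, -1.8]
width: 0.0295
```

>>> send_rows --deltas '[[[0, 0, 0.1], [0, 0, 0], 1], [[0, 0, 0], [0, 0, 0], 1], [[0, 0, 0], [0, 0, 0], 1]]'

```text
clock: 10.43
tcp_pos: [0.6465, -0.1846, 0.0244]
eef_rot: [-3.141, 0.0, 2.758]
force: [-2.0, -0.4, 2.5]
width: 0.0292
```

Contact at TCP z 0.0244, as predicted. Releasing in stages, then lifting.

>>> send_rows --deltas '[[[0, 0, 0], [0, 0, 0], 0.6], [[0, 0, 0], [0, 0, 0], 0.5], [[0, 0, 0], [0, 0, 0], 0.3], [[0, 0, 0], [0, 0, 0], 0.3], [[0, 0, 0], [0, 0, 0], 0.3], [[0, 0, 0], [0, 0, 0], 0.3]]'

```text
clock: 10.93
tcp_pos: [0.6464, -0.1846, 0.024]
eef_rot: [3.142, 0.0, 2.758]
force: [0.3, -0.5, 0.5]
width: 0.0596
```

>>> send_rows --deltas '[[[0, 0, -1], [0, 0, 0], 0.3], [[0, 0, -2], [0, 0, 0], 0.3], [[0, 0, -3], [0, 0, 0], 0.3], [[0, 0, -4], [0, 0, 0], 0.3], [[0, 0, -4], [0, 0, 0], 0.5], [[0, 0, -2], [0, 0, 0], 1], [[0, 0, 0], [0, 0, 0], 1], [[0, 0, 0], [0, 0, 0], 1]]'

```text
clock: 11.6
tcp_pos: [0.647, -0.1845, 0.1861]
eef_rot: [3.142, 0.003, 2.758]
force: [1.0, -0.3, -0.8]
width: 0.0113
```

Run:
```python
from h import *
st()
d=cap('wrist','w9');e=cap('side','s9'); crop(e,285,140,405,230,6,'s9a')
```

```text
t 11.6 tcp [ 0.647  -0.1845  0.1861] rot [3.142e+00 3.000e-03 2.758e+00] F [ 1.  -0.3 -0.8] w 0.0113 q [ 0.71  0.56 -0.74  1.35  0.38  1.36  1.16]
```

View pics/w9.png

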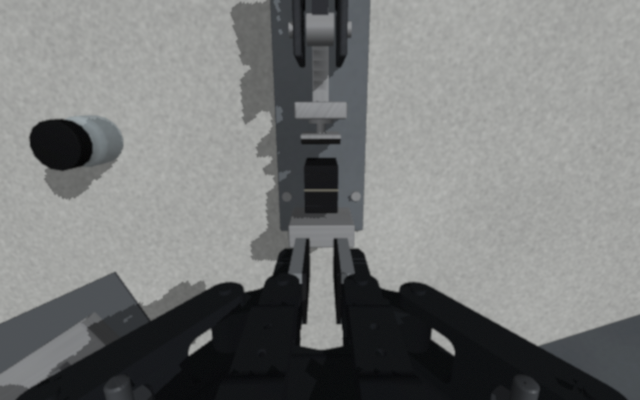

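View pics/s9a.png

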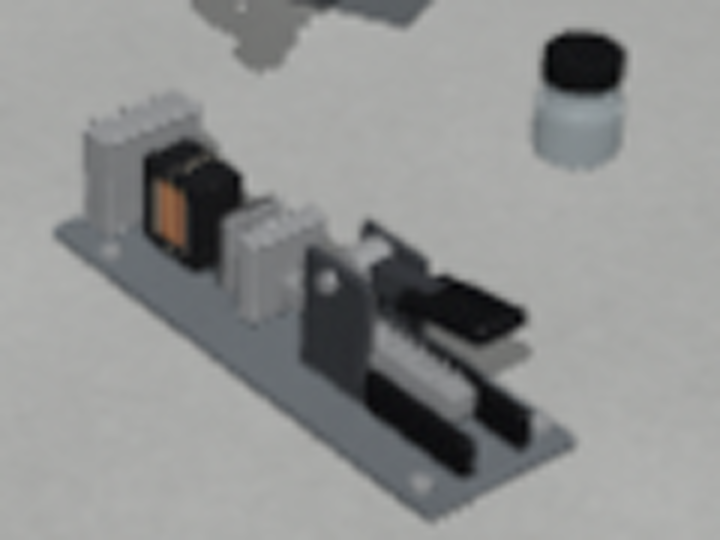

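Core is upright, square and released, with a pad gap visible. I turn the wrist back so its camera sees the jaws while pressing.

>>> send_rows --deltas '[[[0, 0, 0], [0, 0, 7.1], 1], [[0, 0, 0], [0, 0, 7.1], 1], [[0, 0, 0], [0, 0, 7.1], 1], [[0, 0, 0], [0, 0, 7.1], 1], [[0, 0, 0], [0, 0, 7.1], 1], [[0, 0, 0], [0, 0, 7.1], 1], [[0, 0, 0], [0, 0, 7.1], 1], [[0, 0, 0], [0, 0, 7.1], 1]]'

```text
clock: 12.37
tcp_pos: [0.6455, -0.1845, 0.1822]
eef_rot: [-3.139, -0.001, 1.761]
force: [0.4, 0.2, -0.9]
width: -0.0
```

>>> send_rows --deltas '[[[0, 0, 0], [0, 0, 7.1], 1], [[0, 0, 0], [0, 0, 7.1], 1], [[0, 0, 0], [0, 0, 7.1], 1], [[0, 0, 0], [0, 0, 7.1], 1], [[0, 0, 0], [0, 0, 7.1], 1], [[0, 0, 0], [0, 0, 7.1], 1], [[0, 0, 0], [0, 0, 7.1], 1], [[0, 0, 0], [0, 0, 7.1], 1]]'

```text
clock: 13.03
tcp_pos: [0.6455, -0.1845, 0.1822]
eef_rot: [-3.139, 0.002, 0.769]
force: [-0.3, 0.2, -0.4]
width: 0.0003
```

>>> send_rows --deltas '[[[0, 0, 0], [0, 0, 7.1], 1], [[0, 0, 0], [0, 0, 7.1], 1], [[0, 0, 0], [0, 0, 7.1], 1], [[0, 0, 0], [0, 0, 7.1], 1], [[0, 0, 0], [0, 0, 7.1], 1], [[0, 0, 0], [0, 0, 7.1], 1], [[0, 0, 0], [0, 0, 7.1], 1], [[0, 0, 0], [0, 0, 7.1], 1]]'

```text
clock: 13.7
tcp_pos: [0.6455, -0.1845, 0.1821]
eef_rot: [3.141, 0.003, -0.222]
force: [-0.3, 1.4, -0.8]
width: -0.0003
```

Run:
```python
from h import *
st(); plan([.52,-.136,.186],-.381);plan([.469,-.115,.12],-.381)
d=load('w9')
y=-.381;x=np.array([np.cos(y),np.sin(y),0]);n=np.array([-np.sin(y),np.cos(y),0]);seat=np.array([.65407,-.18773,0])
crop(d,270,90,370,250,4,'w9a')
rel=lambda p:np.round([(p-seat)@x*1000,(p-seat)@n*1000],1)
for u,v in [(304,190),(337,190)]: print('glue',rel(onz(d,u,v,.056)))
```

```text
t 13.7 tcp [ 0.6455 -0.1845  0.1821] rot [ 3.141e+00  3.000e-03 -2.220e-01] F [-0.3  1.4 -0.8] w -0.0003 q [ 0.37  0.47 -0.22  1.38  0.1   1.31 -1.65]
cm [-13.31  -1.97  -0.35] deg [0.02 0.17 9.11] t 13.7
cm [-18.73  -2.9    6.27] deg [0.02 0.17 9.11] t 13.7
glue [ -7.7 -15.1]
glue [-7.6 14.2]
```

View pics/w9a.png

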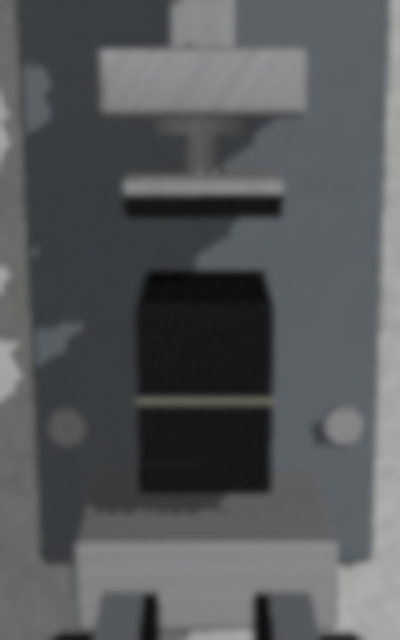

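>>> send_rows --deltas '[[[0, 0, 0], [0, 0, 5], 1], [[0, 0, 0], [0, 0, 4.1], 1], [[-3, 0, 0], [0, 0, 0], 1], [[-3, 0, 0], [0, 0, 0], 1], [[-3, 0, 0], [0, 0, 0], 1], [[0, 0, 0], [0, 0, 0], 1], [[0, 0, 0], [0, 0, 0], 1]]'

```text
clock: 14.28
tcp_pos: [0.561, -0.1513, 0.183]
eef_rot: [3.141, 0.002, -0.374]
force: [-0.3, -0.6, 0.3]
width: -0.0002
```

Run:
```python
from h import *
st(); plan([.469,-.115,.12],-.381)
d=cap('wrist','w10'); crop(d,240,200,400,360,4,'w10a')
```

```text
t 14.28 tcp [ 0.561  -0.1513  0.183 ] rot [ 3.141e+00  2.000e-03 -3.740e-01] F [-0.3 -0.6  0.3] w -0.0002 q [ 0.37  0.28 -0.22  1.64  0.06  1.24 -1.81]
cm [-9.87 -0.02  6.32] deg [0.05 0.12 0.38] t 14.28
```

View pics/w10.png

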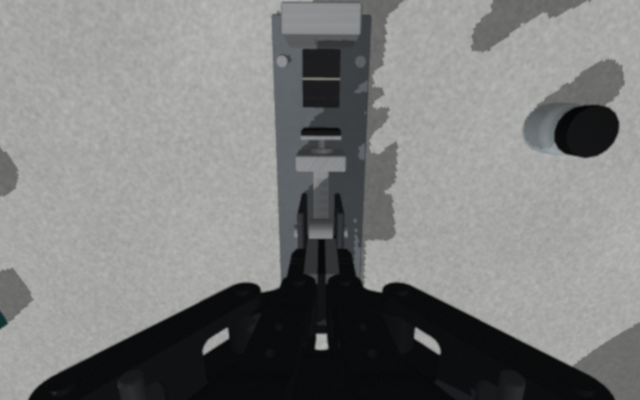

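View pics/w10a.png

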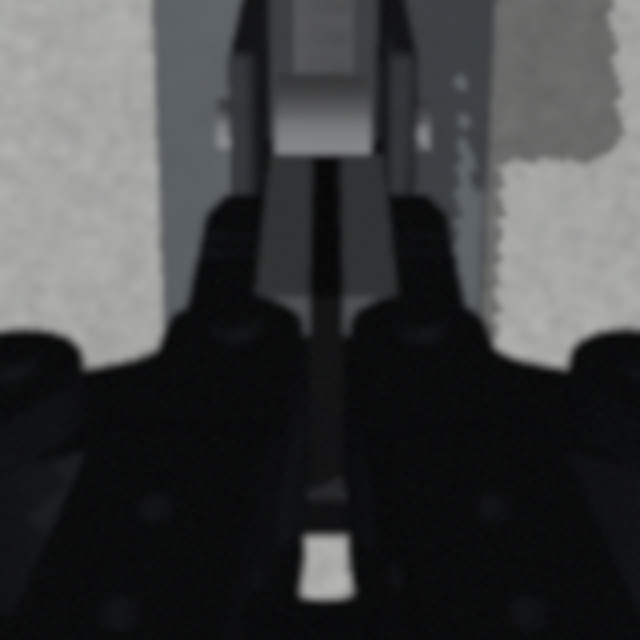

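Run:
```python
from h import *
y=-.381;x=np.array([np.cos(y),np.sin(y),0]);n=np.array([-np.sin(y),np.cos(y),0]);seat=np.array([.65407,-.18773,0])
rel=lambda p:np.round([(p-seat)@x*1000,(p-seat)@n*1000],1)
d=load('w10');w=load('w1')
for z in (.055,.065,.075): print(z,[rel(onz(d,u,231,z)) for u in (295.5,346)])
B=lambda u,v:(235+u/4,210+v/4)
# rivets in w1b (183,222),(335,215)
print([tri((w,*B(*a)),(d,b,231)) for a,b in [((183,222),295.5),((335,215),346)]])
for z in (.078,.082,.086): print(z,[rel(onz(w,*B(*p),z)) for p in [(230,522),(325,520)]])
# paddle base corners (front edge)
for z in (.072,.075): print(z,[rel(onz(w,*B(*p),z)) for p in [(222,345),(320,345)]])
```

```text
0.055 [array([-138.8,   22.1]), array([-138.6,  -24.1])]
0.065 [array([-134.8,   21.3]), array([-134.5,  -23.3])]
0.075 [array([-130.8,   20.4]), array([-130.5,  -22.4])]
[(array([ 0.54012016, -0.1205458 ,  0.0758027 ]), [0.0005, 0.0005]), (array([ 0.52465377, -0.16015213,  0.07600537]), [0.0003, 0.0003])]
0.078 [array([-229.3,   13.3]), array([-229.8,  -15. ])]
0.082 [array([-226. ,   12.7]), array([-226.5,  -15.3])]
0.086 [array([-222.6,   12.1]), array([-223.1,  -15.5])]
0.072 [array([-173. ,   12.2]), array([-174.2,  -16.2])]
0.075 [array([-171.1,   11.7]), array([-172.3,  -16.4])]
```

Run:
```python
from h import *
plan([.4698,-.1152,.095],-.381)
```

```text
cm [-9.92 -0.03  8.84] deg [0.03 0.06 0.36] t 14.33
```

>>> send_rows --deltas '[[[-3, 0, 0], [0, 0, 0], 1], [[-3, 0, 0], [0, 0, 0], 1], [[-3, 0, 0], [0, 0, 0], 1], [[-0.92, 0, 2.5], [0, 0, 0], 1], [[0, 0, 3], [0, 0, 0], 1], [[0, 0, 3.3], [0, 0, 0], 1], [[0, 0, 0], [0, 0, 0], 1], [[0, 0, 0], [0, 0, 0], 1]]'

```text
clock: 15.0
tcp_pos: [0.4698, -0.1153, 0.0951]
eef_rot: [3.141, 0.004, -0.375]
force: [0.3, 0.1, 1.3]
width: -0.0001
```

Run:
```python
from h import *
st();plan([.4698,-.1152,.08],-.381)
d=cap('wrist','w11');e=cap('side','s11'); crop(e,285,140,405,230,6,'s11a')
```

```text
t 15.0 tcp [ 0.4698 -0.1153  0.0951] rot [ 3.141  0.004 -0.375] F [0.3 0.1 1.3] w -0.0001 q [ 0.38  0.17 -0.25  1.97  0.05  1.01 -1.84]
cm [ 0.   -0.01  1.51] deg [0.01 0.21 0.36] t 15.0
```

View pics/w11.png

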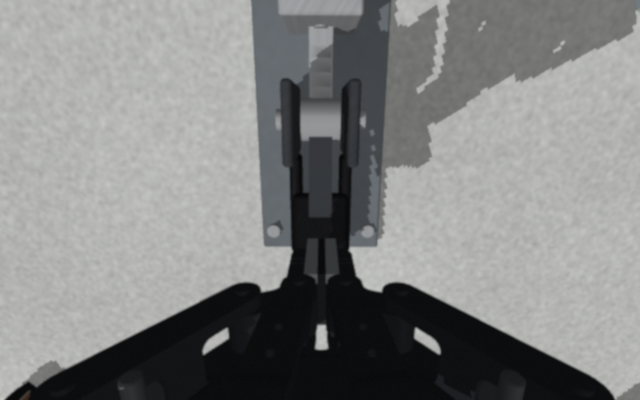

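View pics/s11a.png

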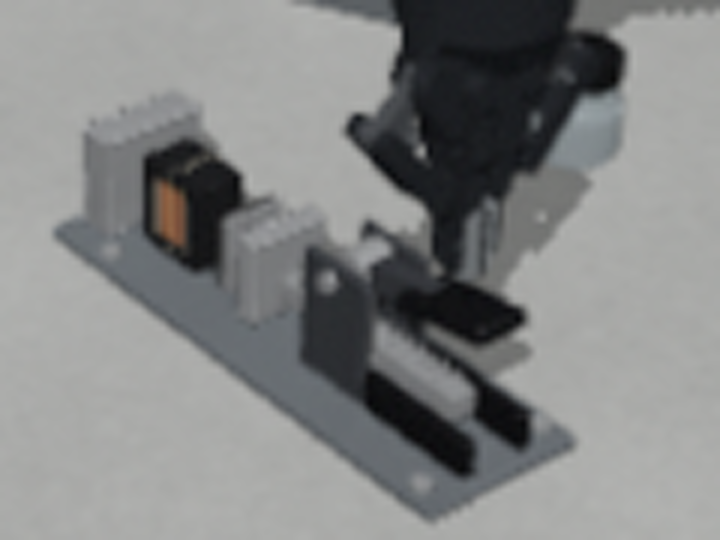

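>>> send_rows --deltas '[[[0, 0, 0.7], [0, 0, 0], 1], [[0, 0, 0.5], [0, 0, 0], 1], [[0, 0, 0.4], [0, 0, 0], 1], [[0, 0, 0], [0, 0, 0], 1]]'

```text
clock: 15.43
tcp_pos: [0.4702, -0.1153, 0.0796]
eef_rot: [3.142, 0.0, -0.375]
force: [0.4, -0.1, 0.3]
width: 0.0001
```

>>> send_rows --deltas '[[[0, 0, 0.4], [0, 0, 0], 1], [[0, 0, 0.4], [0, 0, 0], 1], [[0, 0, 0.4], [0, 0, 0], 1], [[0, 0, 0.4], [0, 0, 0], 1]]'

```text
clock: 15.77
tcp_pos: [0.4701, -0.1152, 0.0639]
eef_rot: [3.141, 0.0, -0.374]
force: [-2.7, 1.5, 8.1]
width: 0.0
```

>>> send_rows --deltas '[[[0, 0, 0.3], [0, 0, 0], 1], [[0, 0, 0], [0, 0, 0], 1], [[0, 0, 0], [0, 0, 0], 1]]'

```text
clock: 16.02
tcp_pos: [0.4702, -0.1152, 0.0612]
eef_rot: [3.141, 0.0, -0.374]
force: [-3.2, 1.7, 8.7]
width: -0.0001
```

>>> send_rows --deltas '[[[0, 0, 0.15], [0, 0, 0], 1], [[0, 0, 0], [0, 0, 0], 1]]'

```text
clock: 16.18
tcp_pos: [0.4703, -0.1153, 0.0608]
eef_rot: [3.141, 0.0, -0.375]
force: [-10.4, 3.1, 22.7]
width: 0.0003
```

>>> send_rows --deltas '[[[0, 0, 0.1], [0, 0, 0], 1], [[0, 0, 0], [0, 0, 0], 1]]'

```text
clock: 16.35
tcp_pos: [0.4704, -0.1152, 0.0605]
eef_rot: [3.141, -0.0, -0.375]
force: [-14.4, 3.8, 33.4]
width: -0.0
```

>>> send_rows --deltas '[[[0, 0, -1], [0, 0, 0], 1], [[0, 0, -1], [0, 0, 0], 1], [[0, 0, -1], [0, 0, 0], 1], [[0, 0, 0], [0, 0, 0], 1], [[0, 0, 0], [0, 0, 0], 1]]'

```text
clock: 16.77
tcp_pos: [0.4706, -0.1155, 0.0889]
eef_rot: [-3.142, -0.001, -0.375]
force: [-0.0, 0.0, 0.1]
width: -0.0005
```

>>> send_rows --deltas '[[[0, 0, 0.5], [0, 0, 0], 1], [[0, 0, 0.4], [0, 0, 0], 1], [[0, 0, 0.4], [0, 0, 0], 1], [[0, 0, 0.4], [0, 0, 0], 1], [[0, 0, 0.4], [0, 0, 0], 1], [[0, 0, 0.4], [0, 0, 0], 1], [[0, 0, 0.35], [0, 0, 0], 1], [[0, 0, 0], [0, 0, 0], 1]]'

```text
clock: 17.43
tcp_pos: [0.4694, -0.1149, 0.0606]
eef_rot: [3.141, 0.003, -0.375]
force: [-13.0, 3.7, 26.0]
width: -0.0004
```

>>> send_rows --deltas '[[[0, 0, -1], [0, 0, 0], 1], [[0, 0, -2], [0, 0, 0], 1], [[0, 0, -3], [0, 0, 0], 1], [[3, 0, -3], [0, 0, 0], 1], [[3, 0, -3], [0, 0, 0], 1], [[3, 0, 0], [0, 0, 0], 1], [[0, 0, 0], [0, 0, 0], 1], [[0, 0, 0], [0, 0, 0], 1]]'

```text
clock: 18.1
tcp_pos: [0.5533, -0.1482, 0.1773]
eef_rot: [3.142, 0.002, -0.375]
force: [-0.3, 0.4, -0.5]
width: -0.0004
```

Run:
```python
from h import *
st()
d=cap('wrist','w12'); crop(d,260,0,390,180,4,'w12a'); crop(load('w10'),260,0,390,180,4,'w10b')
```

```text
t 18.1 tcp [ 0.5533 -0.1482  0.1773] rot [ 3.142e+00  2.000e-03 -3.750e-01] F [-0.3  0.4 -0.5] w -0.0004 q [ 0.37  0.27 -0.23  1.66  0.06  1.22 -1.81]
```

View pics/w12a.png

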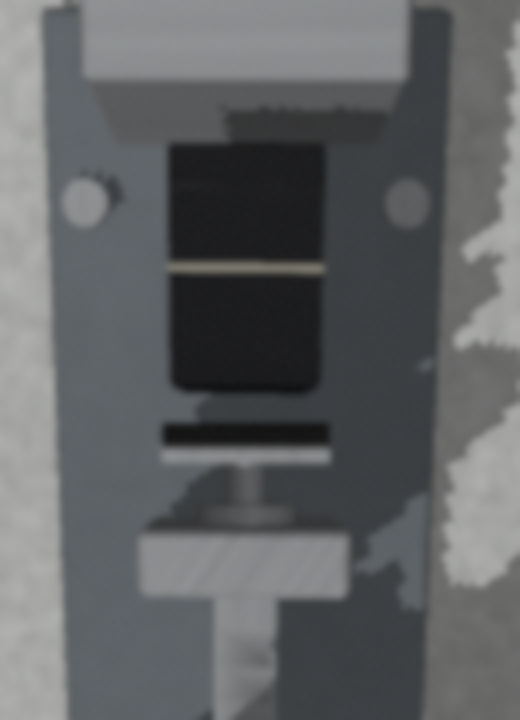

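View pics/w10b.png

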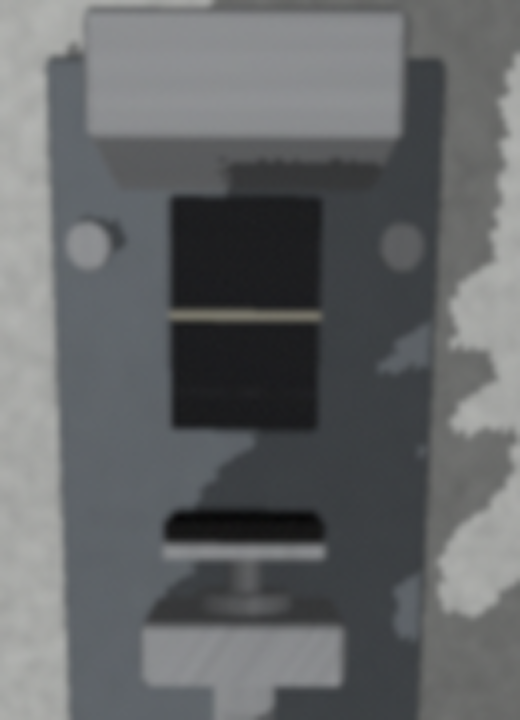

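```bash
cat >> h.py <<'E'
yy=-.381;cx=np.array([np.cos(yy),np.sin(yy),0]);cn=np.array([-np.sin(yy),np.cos(yy),0]);seat=np.array([.65407,-.18773,0])
rel=lambda p:np.round([(p-seat)@cx*1000,(p-seat)@cn*1000],1)
E
python3 - <<'E'
from h import *
for f,L in [('w10',dict(fixface=(135,.064),glue=(315,.056),rubfront=(512,.054),rubmet=(541,.054),metback=(558,.054),blkfront=(628,.054),blkback=(687,.054))),('w12',dict(fixface=(79,.064),glue=(268,.056),rubfront=(423,.054),rubmet=(447,.054),metback=(464,.054),blkfront=(533,.054),blkback=(598,.054)))]:
    d=load(f); print(f,{k:float(rel(onz(d,260+246/4,v/4,z))[0]) for k,(v,z) in L.items()})
E
```

```text
w10 {'fixface': 22.8, 'glue': -8.0, 'rubfront': -46.6, 'rubmet': -52.5, 'metback': -56.1, 'blkfront': -70.9, 'blkback': -83.8}
w12 {'fixface': 22.6, 'glue': -8.2, 'rubfront': -36.9, 'rubmet': -41.6, 'metback': -44.9, 'blkfront': -58.7, 'blkback': -72.0}
```

Jaw has advanced about 12 mm in two strokes, and the pad face is now about 15 mm from closing up. Three more 8 mm strokes should give about 9 mm of compression. I do two, look, then do the last one.

Run:
```python
from h import *
plan([.4698,-.1152,.0885],-.375)
```

```text
cm [-8.85  0.    8.9 ] deg [0.01 0.15 0.03] t 18.15
```

>>> send_rows --deltas '[[[-3, 0, 0], [0, 0, 0], 1], [[-3, 0, 1], [0, 0, 0], 1], [[-2.85, 0, 2], [0, 0, 0], 1], [[0, 0, 3], [0, 0, 0], 1], [[0, 0, 2.9], [0, 0, 0], 1], [[0, 0, 0], [0, 0, 0], 1], [[0, 0, 0], [0, 0, 0], 1]]'

```text
clock: 18.73
tcp_pos: [0.469, -0.115, 0.0891]
eef_rot: [3.141, 0.003, -0.374]
force: [-0.2, -0.0, 0.4]
width: -0.0
```

>>> send_rows --deltas '[[[0, 0, 0.5], [0, 0, 0], 1], [[0, 0, 0.4], [0, 0, 0], 1], [[0, 0, 0.4], [0, 0, 0], 1], [[0, 0, 0.4], [0, 0, 0], 1], [[0, 0, 0.4], [0, 0, 0], 1], [[0, 0, 0.4], [0, 0, 0], 1], [[0, 0, 0.35], [0, 0, 0], 1], [[0, 0, 0], [0, 0, 0], 1]]'

```text
clock: 19.4
tcp_pos: [0.4707, -0.1153, 0.0617]
eef_rot: [-3.142, 0.0, -0.374]
force: [-3.9, 2.9, 6.8]
width: 0.0003
```

>>> send_rows --deltas '[[[0, 0, 0.1], [0, 0, 0], 1], [[0, 0, 0.1], [0, 0, 0], 1], [[0, 0, 0], [0, 0, 0], 1]]'

```text
clock: 19.65
tcp_pos: [0.4708, -0.1153, 0.061]
eef_rot: [3.141, 0.0, -0.375]
force: [-8.3, 2.7, 18.1]
width: 0.0004
```

>>> send_rows --deltas '[[[0, 0, -1], [0, 0, 0], 1], [[0, 0, -1], [0, 0, 0], 1], [[0, 0, -1], [0, 0, 0], 1], [[0, 0, 0], [0, 0, 0], 1], [[0, 0, 0], [0, 0, 0], 1]]'

```text
clock: 20.07
tcp_pos: [0.4712, -0.1157, 0.0902]
eef_rot: [-3.141, -0.002, -0.375]
force: [-0.3, 0.3, -0.4]
width: 0.0001
```

>>> send_rows --deltas '[[[0, 0, 0.5], [0, 0, 0], 1], [[0, 0, 0.4], [0, 0, 0], 1], [[0, 0, 0.4], [0, 0, 0], 1], [[0, 0, 0.4], [0, 0, 0], 1], [[0, 0, 0.4], [0, 0, 0], 1], [[0, 0, 0.4], [0, 0, 0], 1], [[0, 0, 0.4], [0, 0, 0], 1], [[0, 0, 0], [0, 0, 0], 1]]'

```text
clock: 20.73
tcp_pos: [0.4697, -0.1151, 0.0607]
eef_rot: [3.141, 0.003, -0.374]
force: [-11.7, 3.4, 22.4]
width: -0.0001
```

Strokes 3 and 4 both went to the stop. Looking again.

>>> send_rows --deltas '[[[0, 0, -1], [0, 0, 0], 1], [[0, 0, -2], [0, 0, 0], 1], [[0, 0, -3], [0, 0, 0], 1], [[3, 0, -3], [0, 0, 0], 1], [[3, 0, -3], [0, 0, 0], 1], [[3, 0, 0], [0, 0, 0], 1], [[0, 0, 0], [0, 0, 0], 1], [[0, 0, 0], [0, 0, 0], 1]]'

```text
clock: 21.4
tcp_pos: [0.5538, -0.1483, 0.1779]
eef_rot: [-3.142, 0.002, -0.375]
force: [-0.7, -0.0, -1.4]
width: 0.0004
```

Run:
```python
from h import *
st()
d=cap('wrist','w13'); crop(d,260,0,390,180,4,'w13a');plan([.4698,-.1152,.0885],-.375)
```

```text
t 21.4 tcp [ 0.5538 -0.1483  0.1779] rot [-3.142e+00  2.000e-03 -3.750e-01] F [-0.7 -0.  -1.4] w 0.0004 q [ 0.38  0.27 -0.23  1.66  0.06  1.22 -1.81]
cm [-8.9   0.    8.95] deg [0.01 0.15 0.02] t 21.45
```

View pics/w13a.png

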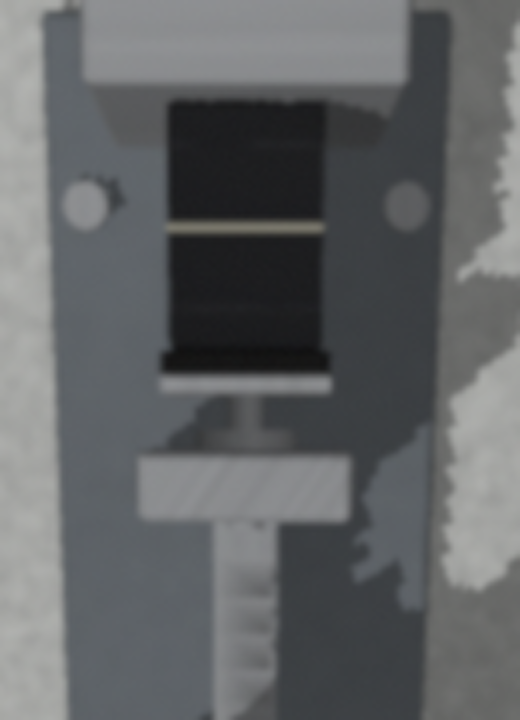

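Run:
```python
from h import *
d=load('w13'); L=dict(fixface=(82,.064),glue=(227,.056),rubfront=(350,.054),metfront=(376,.054),metback=(392,.054),blkfront=(455,.054),blkback=(521,.054))
print({k:float(rel(onz(d,260+246/4,v/4,z))[0]) for k,(v,z) in L.items()})
print(rel(onz(d,260+168/4,227/4,.056)),rel(onz(d,260+325/4,227/4,.056)))
```

```text
{'fixface': 22.8, 'glue': -0.3, 'rubfront': -22.5, 'metfront': -27.4, 'metback': -30.5, 'blkfront': -42.7, 'blkback': -55.8}
[-0.4 14.4] [ -0.2 -15.8]
```

Core is at x −0.3 mm and y −0.7 mm, square. The pad stands 12.2 mm clear of the jaw block, so it is compressed about 2 mm. One more full stroke should give about 9–10 mm; I'll hold it pressed after that.

>>> send_rows --deltas '[[[-3, 0, 0], [0, 0, 0], 1], [[-3, 0, 1], [0, 0, 0], 1], [[-2.9, 0, 2], [0, 0, 0], 1], [[0, 0, 3], [0, 0, 0], 1], [[0, 0, 2.95], [0, 0, 0], 1], [[0, 0, 0], [0, 0, 0], 1], [[0, 0, 0], [0, 0, 0], 1]]'

```text
clock: 22.03
tcp_pos: [0.4689, -0.115, 0.0891]
eef_rot: [3.141, 0.003, -0.374]
force: [0.7, 0.1, 1.7]
width: 0.0003
```

>>> send_rows --deltas '[[[0, 0, 0.5], [0, 0, 0], 1], [[0, 0, 0.4], [0, 0, 0], 1], [[0, 0, 0.4], [0, 0, 0], 1], [[0, 0, 0.4], [0, 0, 0], 1], [[0, 0, 0.4], [0, 0, 0], 1], [[0, 0, 0.4], [0, 0, 0], 1], [[0, 0, 0.35], [0, 0, 0], 1], [[0, 0, 0], [0, 0, 0], 1]]'

```text
clock: 22.7
tcp_pos: [0.4706, -0.1153, 0.0618]
eef_rot: [3.142, 0.0, -0.374]
force: [-5.0, 1.7, 8.7]
width: 0.0002
```

Run:
```python
from h import *
st()
d=cap('wrist','w14');e=cap('side','s14'); crop(e,285,140,405,230,6,'s14a')
```

```text
t 22.7 tcp [ 0.4706 -0.1153  0.0618] rot [ 3.142  0.    -0.374] F [-5.   1.7  8.7] w 0.0002 q [ 0.38  0.21 -0.25  2.    0.07  0.94 -1.85]
```

View pics/s14a.png

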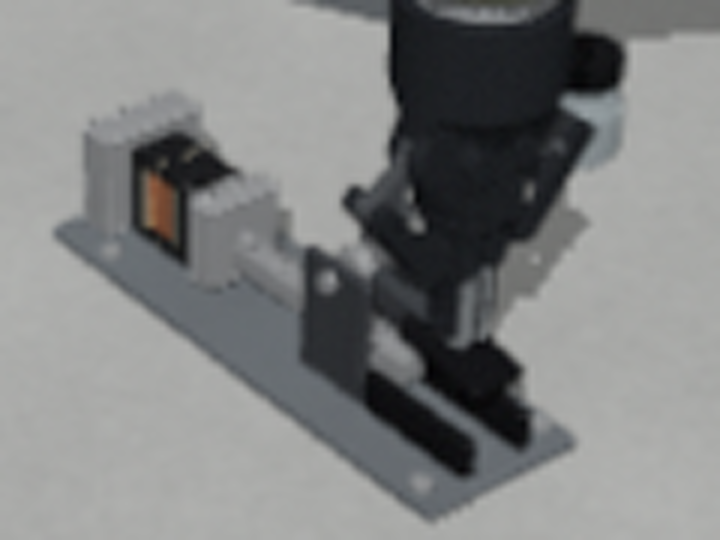

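View pics/w14.png

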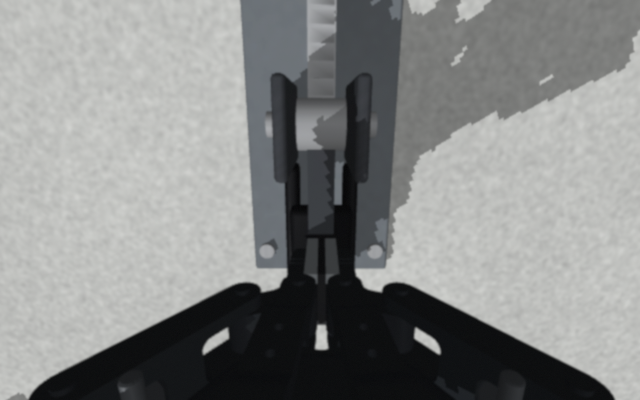

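>>> send_rows --deltas '[[[0, 0, 0.1], [0, 0, 0], 1], [[0, 0, 0.05], [0, 0, 0], 1], [[0, 0, 0], [0, 0, 0], 1], [[0, 0, 0], [0, 0, 0], 1]]'

```text
clock: 23.13
tcp_pos: [0.4707, -0.1153, 0.0612]
eef_rot: [3.141, -0.0, -0.374]
force: [-7.9, 4.1, 13.5]
width: 0.0001
```

Run:
```python
from h import *
st()
e=cap('side','s15')
d7=load('w7'); print('block width',rel(onz(d7,255+185/5,80+228/5,.054)),rel(onz(d7,255+503/5,80+228/5,.054)))
k=8
def ov(f,bf,out):
    d=load(f); im=cv2.resize(d['img'][145:205,295:375,::-1],None,fx=k,fy=k,interpolation=cv2.INTER_CUBIC)
    for x in (bf,bf-.0131):
        P=[seat+x*cx+l*cn+np.array([0,0,.056]) for l in (-.021,.021)]
        q=[tuple(int((c-o+.5)*k) for c,o in zip(proj(d,p),(295,145))) for p in P]
        cv2.line(im,q[0],q[1],(0,0,255),1)
    cv2.imwrite(f'pics/{out}.png',im)
ov('s11',-.0709,'o11');ov('s15',-.0347,'o15')
```

```text
t 23.13 tcp [ 0.4707 -0.1153  0.0612] rot [ 3.141 -0.    -0.374] F [-7.9  4.1 13.5] w 0.0001 q [ 0.38  0.22 -0.25  2.    0.07  0.94 -1.85]
block width [-69.3 -21.5] [-69.4  21.9]
```

View pics/o11.png

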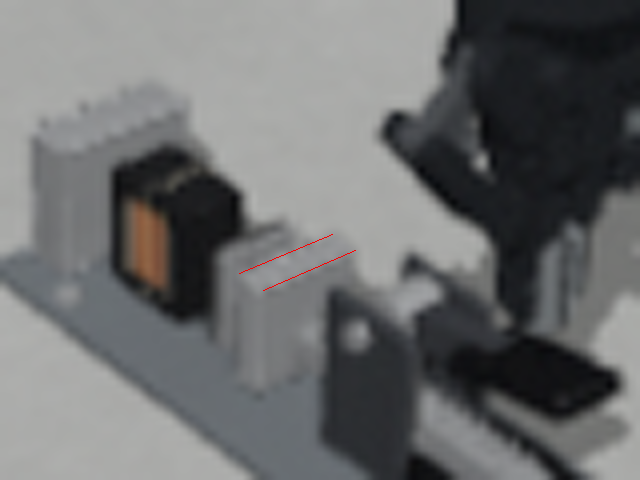

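View pics/o15.png

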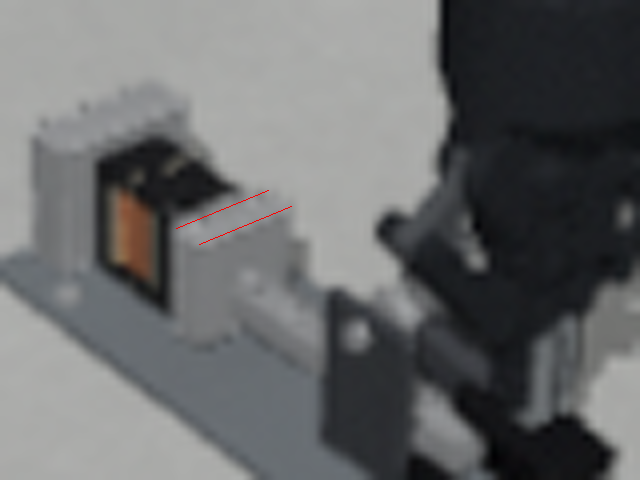

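Run:
```python
from h import *
k=8
def up(f): 
    g=cv2.cvtColor(load(f)['img'],cv2.COLOR_RGB2GRAY)[145:215,290:380]; return cv2.resize(g,None,fx=k,fy=k,interpolation=cv2.INTER_CUBIC)
a,b=up('s11'),up('s15')
# block: top back edge + bottom corner area (o11 coords +40 in x)
for (x0,y0,x1,y1) in [(285,300,355,400),(275,270,380,410),(280,340,350,410)]:
    m=cv2.matchTemplate(b[:,:],a[y0:y1,x0:x1],cv2.TM_CCOEFF_NORMED)[y0-90:y0+20,x0-110:x0+10]
    _,s,_,l=cv2.minMaxLoc(m); dx,dy=l[0]-110,l[1]-90
    d=load('s15'); 
    z=np.array([0,0,.03]);p0=np.array(proj(d,seat-.08*cx+.02*cn+z));p1=np.array(proj(d,seat-.04*cx+.02*cn+z))
    e=(p1-p0)/40*k; print(round(s,3),dx,dy,'mm',np.round((np.array([dx,dy])@e)/(e@e),1),'pred dir',np.round(e*36,1))
```

```text
0.829 -59 -46 mm 34.9 pred dir [-62.3 -45.6]
0.871 1 13 mm -4.0 pred dir [-62.3 -45.6]
0.803 -54 -47 mm 33.3 pred dir [-62.3 -45.6]
```

The side view agrees within its roughly 1.5 mm resolution: about 34–35 mm total jaw travel, so the pad is about 8–10 mm in. The trigger is at its stop with 13.5 N held. Handing in.

Run:
```python
from h import *
st(); print(manip.job_done())
```

```text
t 23.18 tcp [ 0.4707 -0.1152  0.0611] rot [ 3.141  0.    -0.374] F [-7.8  2.8 13.8] w -0.0 q [ 0.38  0.22 -0.25  2.    0.07  0.94 -1.85]
the job is handed in; nothing more can be done
None
```

I stood the larger charcoal core upright on the clamp bed and let go of it. I then pumped the trigger five full strokes and handed the job in at 23.2 s with the trigger still held at its stop. The hand-in gave no verdict.

- **Core:** before the last stroke the wrist view put it about 0.3 mm short of the seat point and 0.7 mm off the centre line. It was square and upright. That view leaves room for a gap of up to about 1 mm to the fixed jaw at that point.
- **Pad:** after four strokes it was pushed in about 2 mm. The last stroke should add up to 8 mm.
- **Trigger:** at hand-in the fingers pressed down with about 14 N, with the tool at the height where the earlier strokes stopped.
- **Other things:** I made no contact with them. I did not check the screwdriver and spool in a final picture.

**Checks that fell short:**
- I could not see the pad from above while holding the trigger. Its final compression of about 8–10 mm therefore comes from the side view, which showed 33–35 mm of total jaw travel against about 36 mm predicted. One of the three image matches in that check failed and I left it out.
- An early height check of the fixed jaw from the side camera disagreed by about 5 mm. I replaced it with a measurement from two wrist views, which gave 63.5 mm against the stated 64 mm.

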